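# Clear, load and close the gauge case

### The job

Someone left the ear defenders standing in the open gauge case: first hang them by the headband over the bar of the bench hanger. Then lay all the steel setting gauges that are on the table (knob up) and the screwdriver flat on the floor of the case, nothing on top of anything else and nothing above the rim, and only then close the lid fully. Leave the other things on the table where they are.

Things in the scene. Friction and masses are not known exactly. Their poses are not given: they have to be found in the camera images.
- ear_pad (a point): Centre of the soft black pad on top of the ear defenders' headband, 160 mm above the bottom of the cups. The pad is a block 26 (x) by 74 (y) by 24 mm (z): underside 12 mm below this point, top 12 mm above. Take it across its 26 mm, with the fingertips not below its underside, as the bar comes to lie there, along x, under the pad.
- ear: Ear defenders: two grey cups joined by a black headband, 150 mm wide (y), 172 mm tall, about 0.24 kg. They start standing on the cups on the case floor, headband up. Origin between the cup bottoms, z up. Each cup is 70 (x) by 32 (y) by 84 mm high; the gap between the cups, open from front to back along x, is 60 mm wide.
- bar_mid (a point): Bench hanger, fixed: base plate 130 x 100 x 10 mm, a 16 mm post and a level steel bar of 18 mm diameter from the post along -x (roughly to the robot), its free end a black ball that stands 7 mm above the bar. This point: on top of the bar, 235 mm above the table, x along the bar, z up. Post face at x = +52 mm, ball from -43 to -71 mm, base -45 to +85 mm. The post rises 25 mm above the bar.
- case: Grey hinged instrument case, fixed to the table, 170 (x) by 270 (y) mm, rim 55 mm above the table, walls and floor 5 mm thick; inside 160 x 260 mm, 50 mm deep, undivided. Origin: centre of its underside, on the table; x points away from the robot to the hinge, z up. Closed, the lid is level with the rim, so nothing may stand above it.
- case_lid (a joint): Angle of the case's lid in rad: 0 = fully closed, starts open at 1.68 to 1.85 (just past upright), stop at 1.9. A stiff hinge: the lid stays at any angle it is left at; about 2 to 3 N at its free edge moves it.
- case_lid_hinge (a point): Middle of the lid's hinge line, on the far rim of the case (case x = +85 mm, 55.5 mm above the table). The lid is a flat plate, 170 mm from hinge to free edge, 270 mm wide, 10 mm thick; closed, it lies 55.5 to 65.5 mm above the table. No handle: push it over from behind, then down. Behind it stand the press (left) and a tall open carton (right); between them, at about y = -0.15, is room to reach in.
- case_lid_front (a point): Middle of the lid's free edge, half-way through its 10 mm thickness, 170 mm from the hinge line: at the top while the lid stands open, over the case's front rim when closed.
- driver_handle (a point): Screwdriver lying on the table: centre of its green handle (28 mm wide, 100 mm long along y, 26 mm high; this point 13 mm above its underside). The thin steel blade (6 mm) goes on from the handle along -y. 197 mm long overall, 0.09 kg.
- driver_tip (a point): Point near the end of the screwdriver's blade, 143 mm from the centre of the handle along -y, 13 mm above the surface it lies on.
- gauge0_mid (a point): Steel setting gauge, one of two to four alike: a bar 30 (x) by 60 (y) by 22 mm high with a round knob of 18 mm diameter on top, from 22 to 42 mm above its underside, the knob's axis 12 mm from the middle along +y. This point: middle of the bar in plan, 21 mm above its underside; z up. 0.19 kg. It can be held by the knob or across the 30 mm.
- gauge1_mid (a point): Steel setting gauge, like gauge0 (same shape, size and point); may be absent.
- gauge2_mid (a point): Steel setting gauge, like gauge0 (same shape, size and point); may be absent.
- gauge3_mid (a point): Steel setting gauge, like gauge0 (same shape, size and point); may be absent.
- press_ball (a point): Centre of the red ball (60 mm) on the lever of the arbor press behind the table's middle, fixed, about 0.4 m above the table. It stands out over the work; the lever rises to it from the press behind. An obstacle for the wrist and forearm when the arm crosses from left to right: pass it on the robot's side.
- tape_roll: Bystander, to be left alone: brown roll of tape. Origin at the centre of its underside.
- marker: Bystander, to be left alone: felt marker. Origin at the centre of its underside.
- spanner: Bystander, to be left alone: spanner. Origin at the centre of its underside.
- label_roll: Bystander, to be left alone: white label roll. Origin at the centre of its underside.
- stamp: Bystander, to be left alone: black and red hand stamp. Origin at the centre of its underside.
- brush: Bystander, to be left alone: flat brush. Origin at the centre of its underside.
- cap: Bystander, to be left alone: black bottle cap. Origin at the centre of its underside.

How it is judged:
By the outcome, as a careful person would: the job done as asked, in the order asked, and still so for the second after the job is handed in, with the robot touching nothing.
Of gauge0, gauge1, gauge2, gauge3 only 2 to 4 are there at a start; the rules pass over those that are not, and their reading is None.
At some moment in a run one of gauge0, gauge1, gauge2, gauge3 may be knocked a few centimetres aside while the robot is not near it.
It also fails if it takes over 210 s, if anything falls off the work surface, if the arm or the gripper's body presses on something with over 40 N, if the wrist force passes 120 N, or if a joint passes its speed limit or range.

### The arm

A 6-joint arm with a two-finger parallel gripper is mounted at the origin on a cart in front of the work surface, level with it; the furniture and walls round the work are solid. World frame = base frame: x ahead of the robot, y to its left, z up, the work surface at z = 0. Lengths are in mm, angles in rad, forces in N, time in s.
With the tool pointing down it reaches from about 275 to 825 mm from the base axis. Payload 4.9 kg.
Tool frame: the origin (TCP) lies midway between the tips of the shut fingers; the grasp point (between the pads) lies 19 mm behind it; y points along the fingers, x is the direction in which the jaws open and shut, and the axes are right-handed (so a half turn about y gives the same grasp; the last joint's range is limited). The gripper opens to 85 mm and grips with 20 to 120 N. Pads are 22 mm wide; open, the fingers measure 114 mm over their backs; the gripper's body (76 mm by 85 mm) begins 54 mm behind the grasp point. The pads swing forward as they close: fully open they stand 13 mm farther back than shut.
Start: joints at [-1.34, 0.326, -0.193, 1.052, 0, 1.437], TCP at [196.232, -513.821, 231.281] pointing down, gripper open.
Joint ranges: [-2.65, 2.65], [-0.97, 1.79], [-1.3, 1.35], [-1.93, 2.1], [-1.47, 1.37], [-3.14, 3.14]. Speed limits (rad/s): [2.57, 2.57, 3.14, 3.14, 3.14, 3.14].

### API

Orientations are given as a rotation vector (axis times angle).
In Python, from station import env, vision, nets gives the robot as it stands.
- The arm moves only by the tool move_arm, never from a script. Its argument "rows" is a list of rows, each a list of 3 entries, a list of its own where there are three numbers: the closure, from -1 (fully open) to 1 (shut), then the shift along the tool's x, y, z in units of 0.03 m (1.0 is 0.03 m), then the turn, a rotation vector about the tool's x, y, z in units of 8 degrees (1.0 is 8 degrees). A call has 1 to 12 rows; each row shifts and turns the commanded pose from where the row before left it, along the tool's axes as they then stand; what a row does not reach is not made up. A row lasts 1/8 s, in which the tool goes at most 62.5 mm and 10.7 degrees, less where a joint would pass 70% of its speed; a pose out of reach is approached as far as the arm can. A call with a number of a shift or a turn outside -1 to 1 is refused whole. A call with a gripper value outside its range is refused whole. The fingers move at their own pace and stop on an object; "squeeze" is the grip in N (left out, the last holds). Time passes only in rows, so rows that do not move let the fingers close. It gives the time, the measured TCP pose, the force and the opening at its end, in the units of the state.
- env.read_state(): the state, without advancing time (a new reading comes with each control period).
- vision.read_camera(name): name is "scene" or "top" or "wrist"; returns a dict with "frame" (420x560x3 uint8, red, green, blue), "intrinsics" (3x3 intrinsics, pixels), "eye" and "orientation" of the camera in the world; the wrist camera has in their place "tool_from_camera" (4x4, takes a point from camera to tool coordinates, whose origin is the TCP and whose axes are the tool frame's). Camera axes: x right, y down, z forward; pixel columns grow to the right and rows downward; lengths in mm; the calibration is good to about 2 mm. A picture is of the moment at which its call begins: read the wrist's pose just before it. There is no depth.
- env.close_job(): hands the job in, once; it reports no verdict.
Trained networks look in a picture, given as the dict that the camera call returned (one of the last four; its "shot" number tells which), for a name from the list of things; names that differ only in an ending like _2 or _b are one class to them, and where a whole thing is asked for, a point or a joint stands for the part that bears it (a point fixed in the world has none). Each returns a list of dicts, best first, with "confidence" (0 to 1); they miss things now and then, are a little off and sometimes report something else, mostly with a low value. They report only what shows in the picture. A call takes as long as a camera call.
- nets.cut_out(query, picture): "pixels" (420x560 bool, what is visible of it) and "bbox" ([left, top, right, bottom] in pixels, round what is visible of it).
- nets.pinpoint(query, picture): "xy" ([column, row] in pixels: a listed point, or the origin of a listed thing).
The state is a dict: "time": time; "joint_pos": joint angles; "qd": joint speeds; "joint_efforts": joint torques, N m; "eef_pos": TCP position; "ee_rot": TCP orientation; "ft_force": force on the tool from outside, world axes, zero at the start; "ft_torque": the same for the moment, N m; "grip_width": finger opening in mm.
Only numpy, scipy, OpenCV 4.12 (cv2) and the standard library are available. Lean on these libraries where they do the work, as an engineer would, in place of code of your own. Each camera call takes 0.05 s, during which the arm holds its last target.

## Working session

There is one attempt and no reset: what is moved stays moved. The work goes in short steps, Python scripts to look and compute and a tool call to move; the robot and the scene stay as the last step left them, time stands still between calls to the robot, and variables do not carry over. Pictures are saved under pics/ and viewed, and the job is handed in when it is done.

Besides the shell and the picture viewer there is one more tool, called after "Request:" by a JSON object that holds its "fn" and its "kwargs". move_arm: Moves the arm, as the interface text tells. Shifts and turns lie within -1 to 1; 1 stands for 0.03 m of shift or 8 degrees of turn. Its arguments: {"type":"object","properties":{"rows":{"type":"array"},"squeeze":{"type":"number"}},"required":["rows"]}

```bash
mkdir -p pics; ls; cat > s1.py <<'E'
from station import env, vision, nets
import cv2,numpy as np
print(env.read_state())
for n in ("scene","top","wrist"):
    p=vision.read_camera(n)
    cv2.imwrite(f"pics/{n}_0.png",p["frame"][:,:,::-1])
    print(n,{k:v for k,v in p.items() if k!="frame"})
E
python3 s1.py
```

```text
pics
{'time': 0.0, 'joint_pos': array([-1.34019873e+00,  3.26917735e-01, -1.93545288e-01,  1.05196713e+00,
        8.37029139e-06,  1.43657591e+00]), 'qd': array([ 0.00098423,  0.00033176, -0.00117071,  0.0013471 , -0.00193562,
        0.00089079]), 'joint_efforts': array([-1.07170326e-03, -4.43397725e+01,  2.62443280e+01,  1.54371816e-02,
        6.00410021e-05, -8.30394697e-06]), 'eef_pos': array([ 196.10568937, -513.26814172,  230.53069355]), 'ee_rot': array([-1.35885802,  0.93724157, -0.93525391]), 'ft_force': array([-0.32523884,  0.35510142, -0.35939657]), 'ft_torque': array([ 0.02166774,  0.02972438, -0.02181611]), 'grip_width': 85.41838843239164}
scene {'intrinsics': array([[405.4932243 ,   0.        , 273.71190647],
       [  0.        , 405.4932243 , 207.44816091],
       [  0.        ,   0.        ,   1.        ]]), 'eye': array([ 147.25529492,  799.38472356, 1108.97344881]), 'orientation': array([-0.63130472,  2.66509353, -1.14487589]), 'shot': 1}
top {'intrinsics': array([[413.3264927 ,   0.        , 270.8800307 ],
       [  0.        , 413.3264927 , 200.17541315],
       [  0.        ,   0.        ,   1.        ]]), 'eye': array([1.66420808e+02, 6.75831242e-01, 1.86803686e+03]), 'orientation': array([-2.20400376,  2.00546589, -0.22051533]), 'shot': 2}
wrist {'intrinsics': array([[336.91158196,   0.        , 276.55297635],
       [  0.        , 336.91158196, 210.72966753],
       [  0.        ,   0.        ,   1.        ]]), 'tool_from_camera': array([[ 9.99998047e-01, -2.45753473e-04,  1.96117103e-03,
         1.08718240e+00],
       [-1.95243461e-03, -2.77216590e-01,  9.60805470e-01,
        -1.42922880e+02],
       [ 3.07547864e-04, -9.60807422e-01, -2.77216528e-01,
         7.06592316e+01],
       [ 0.00000000e+00,  0.00000000e+00,  0.00000000e+00,
         1.00000000e+00]]), 'shot': 3}
```

View pics/scene_0.png

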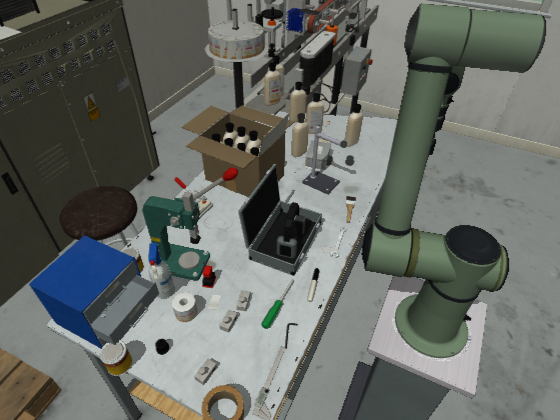

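View pics/top_0.png

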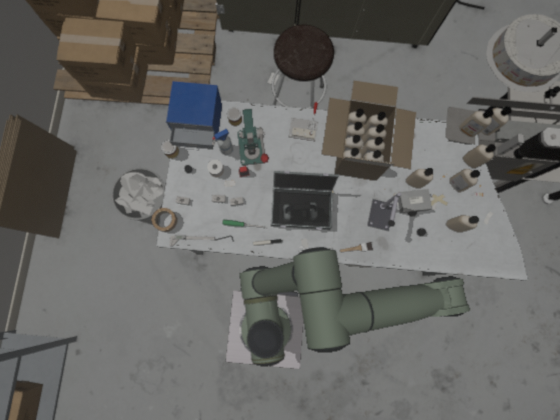

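View pics/wrist_0.png

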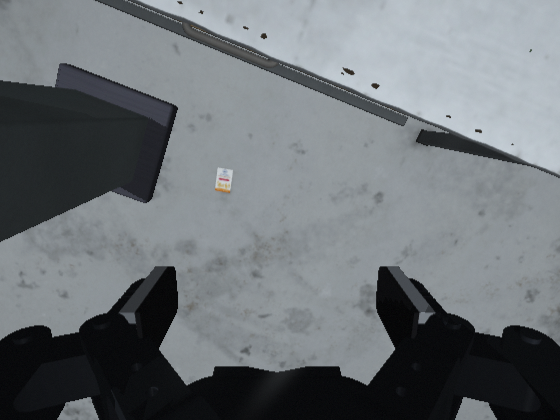

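```bash
cat > lib.py <<'E'
from station import env, vision, nets
import cv2,numpy as np
from scipy.spatial.transform import Rotation as R
def cam(n):
    st=env.read_state(); p=vision.read_camera(n)
    if n=="wrist":
        T=np.eye(4);T[:3,:3]=R.from_rotvec(st["ee_rot"]).as_matrix();T[:3,3]=st["eef_pos"]
        M=T@np.array(p["tool_from_camera"]); p["Rw"]=M[:3,:3];p["C"]=M[:3,3]
    else:
        p["Rw"]=R.from_rotvec(p["orientation"]).as_matrix();p["C"]=np.array(p["eye"])
    return p
def ray(p,xy):
    K=np.array(p["intrinsics"]); d=np.linalg.solve(K,[xy[0],xy[1],1]); d=p["Rw"]@d
    return p["C"],d/np.linalg.norm(d)
def onz(p,xy,z):
    c,d=ray(p,xy); return c+d*(z-c[2])/d[2]
def proj(p,X):
    v=np.array(p["intrinsics"])@(p["Rw"].T@(np.atleast_2d(X)-p["C"]).T); return (v[:2]/v[2]).T
def tri(rs):
    A=np.zeros((3,3));b=np.zeros(3)
    for c,d in rs:
        P=np.eye(3)-np.outer(d,d);A+=P;b+=P@c
    X=np.linalg.solve(A,b); return X,[np.linalg.norm((np.eye(3)-np.outer(d,d))@(X-c)) for c,d in rs]
E
cat > s2.py <<'E'
from lib import *
np.set_printoptions(precision=1,suppress=True)
a=cam("scene");b=cam("top")
for q in "ear_pad ear bar_mid case case_lid_hinge case_lid_front driver_handle driver_tip gauge0_mid press_ball tape_roll marker spanner label_roll stamp brush cap".split():
    for n,p in (("scene",a),("top",b)):
        r=nets.pinpoint(q,p)
        print(q,n,[(np.array(i["xy"]).round(1).tolist(),round(i["confidence"],2),onz(p,i["xy"],0 if not q.startswith(("g","d")) else (21 if q[0]=="g" else 13))[:2].round(0).tolist()) for i in r if i["confidence"]>.2])
E
python3 s2.py
```

```text
ear_pad scene [([293.5, 211.4], 0.64, [578.0, -262.0])]
ear_pad top [([300.3, 204.9], 0.8, [560.0, -109.0])]
ear scene [([290.5, 244.6], 0.71, [517.0, -100.0]), ([350.1, 211.1], 0.47, [380.0, -364.0])]
ear top [([299.5, 212.1], 0.87, [526.0, -108.0])]
bar_mid scene [([227.4, 317.2], 0.66, [566.0, 257.0])]
bar_mid top [([307.5, 172.5], 0.74, [718.0, -131.0]), ([390.9, 210.3], 0.68, [574.0, -527.0])]
case scene [([281.0, 242.1], 0.93, [553.0, -95.0])]
case top [([300.1, 210.7], 0.98, [533.0, -110.0]), ([266.9, 226.3], 0.67, [446.0, 35.0])]
case_lid_hinge scene [([264.4, 222.5], 0.77, [652.0, -156.0]), ([240.4, 298.0], 0.5, [565.0, 179.0])]
case_lid_hinge top [([303.0, 186.4], 0.58, [649.0, -115.0]), ([297.1, 209.2], 0.5, [539.0, -96.0]), ([297.9, 204.7], 0.43, [560.0, -98.0]), ([236.8, 200.1], 0.22, [555.0, 185.0])]
case_lid_front scene [([259.7, 184.2], 0.78, [774.0, -347.0])]
case_lid_front top [([305.6, 174.1], 0.89, [710.0, -122.0]), ([183.5, 198.6], 0.35, [539.0, 431.0])]
driver_handle scene [([273.2, 311.3], 0.55, [446.0, 182.0])]
driver_handle top [([216.6, 169.1], 0.68, [690.0,
[... 603 characters left out ...]
76.0])]
spanner scene [([338.1, 242.2], 0.55, [367.0, -189.0])]
spanner top [([315.5, 248.2], 0.36, [368.0, -193.0])]
label_roll scene [([184.2, 310.1], 0.63, [700.0, 297.0]), ([230.7, 321.4], 0.23, [550.0, 265.0])]
label_roll top [([213.6, 172.1], 0.79, [678.0, 308.0]), ([230.4, 225.1], 0.23, [436.0, 201.0])]
stamp scene [([210.3, 278.8], 0.54, [693.0, 159.0])]
stamp top [([245.2, 170.3], 0.64, [701.0, 162.0])]
brush scene [([350.3, 207.5], 0.62, [386.0, -384.0]), ([241.6, 297.9], 0.22, [562.0, 177.0])]
brush top [([352.8, 249.9], 0.46, [376.0, -361.0]), ([244.0, 168.5], 0.39, [709.0, 168.0])]
cap scene [([163.8, 349.7], 0.6, [675.0, 431.0])]
cap top [([186.4, 166.2], 0.39, [695.0, 439.0])]
```

```bash
python3 - <<'E'
import cv2
a=cv2.imread("pics/scene_0.png");b=cv2.imread("pics/top_0.png")
def z(im,x0,y0,x1,y1,k,n): cv2.imwrite(f"pics/{n}.png",cv2.resize(im[y0:y1,x0:x1],None,fx=k,fy=k,interpolation=cv2.INTER_CUBIC))
z(a,90,230,330,410,3.2,"za"); z(a,170,100,400,270,3.2,"zb"); z(b,150,90,390,270,3.2,"zc"); z(b,270,150,450,270,4,"zd")
E
```

```text
(no output)
```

View pics/za.png

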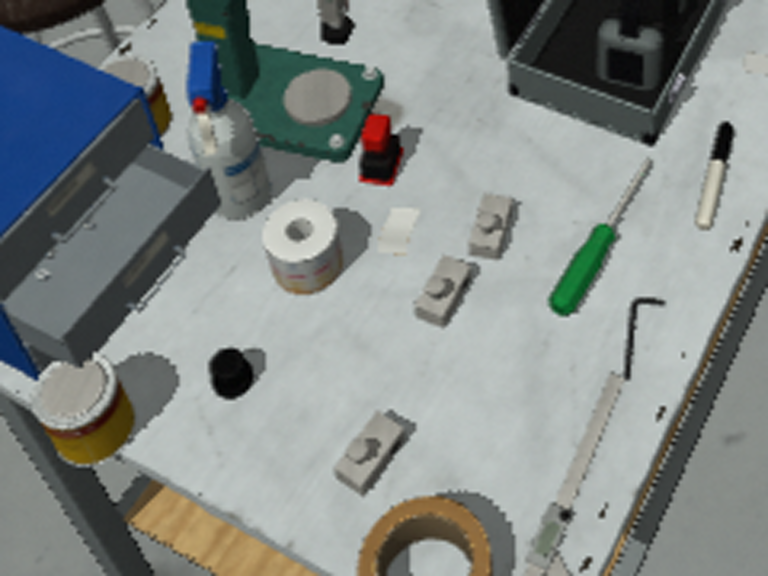

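View pics/zb.png

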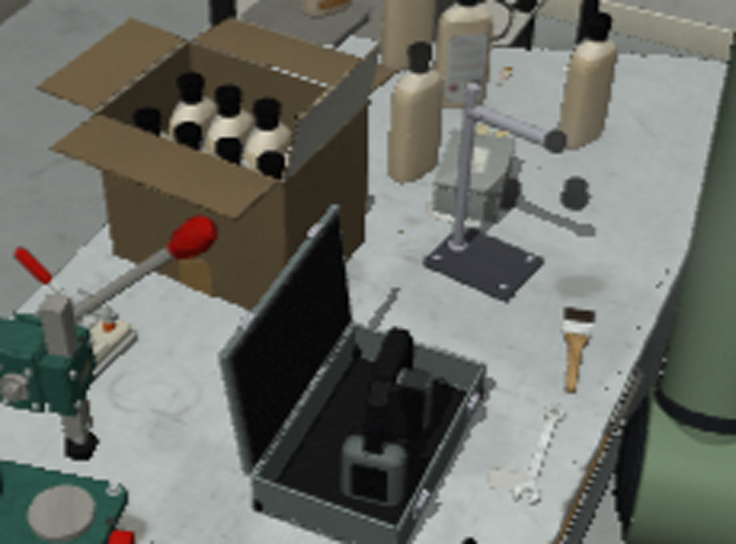

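View pics/zc.png

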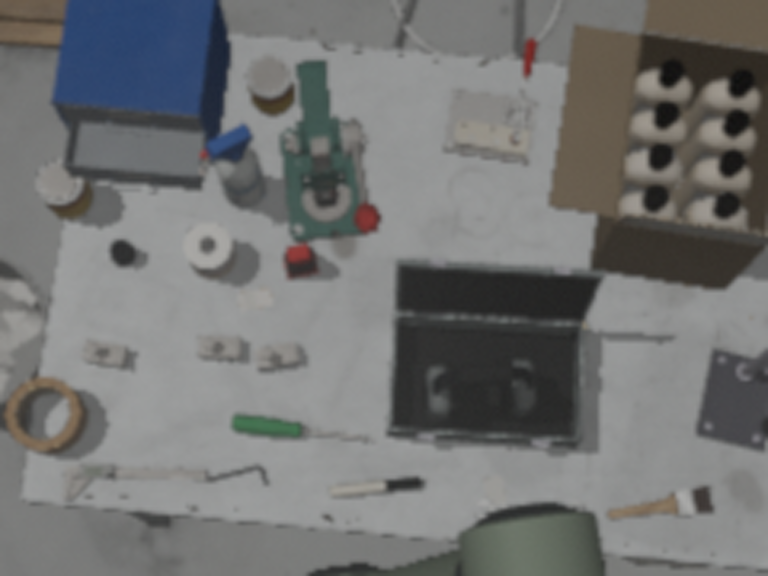

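View pics/zd.png

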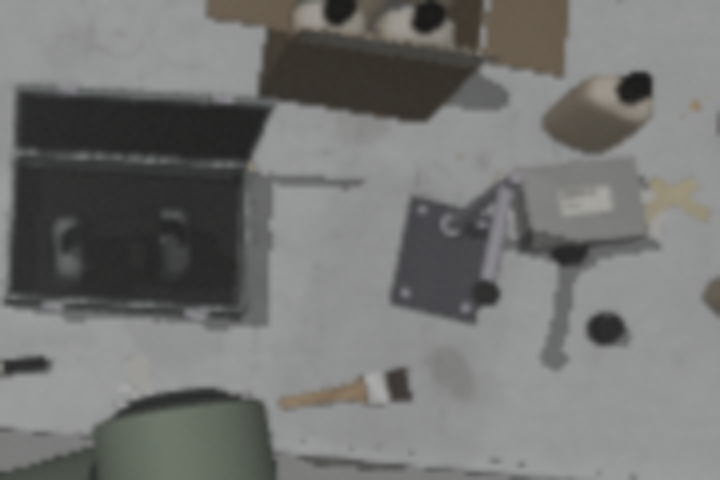

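```bash
cat > s3.py <<'E'
from lib import *
np.set_printoptions(precision=1,suppress=True)
a=cam("scene");b=cam("top")
def t2(n,s,t): print(n,*tri([ray(a,s),ray(b,t)]))
t2("ball",(343.75,144.1),(391.5,223.2)); t2("posttop",(317.5,127.5),(397.7,195))
t2("pad",(293.5,211.4),(300.3,204.9)); t2("ear0",(290.5,244.6),(299.5,212.1)); t2("hinge",(264.4,222.5),(303,186.4));t2("front",(259.7,184.2),(305.6,174.1));t2("driver",(273.2,311.3),(230.5,223.1));t2("tip",(292.6,278.9),(264.6,226.1)); t2("pressball",(230.5,174),(264.6,158))
print("base", [onz(b,(270+x/4,150+y/4),10) for x,y in ((415,197),(474,323),(391,300))])
print("case", [onz(b,(270+x/4,150+y/4),55) for x,y in ((240,162),(10,302),(240,312),(18,158))])
for n in ("ear","case"):
  for p in (a,b):
    r=nets.cut_out(n,p); print(n,[(i["bbox"],i["confidence"]) for i in r])
for n in ("gauge0_mid","driver_handle"):
  for p in (a,b):
    r=nets.cut_out(n,p); print(n,[(i["bbox"],round(i["confidence"],2)) for i in r])
for x,y in ((105,353),(219,348),(279,356)): print("g",onz(b,(150+x/3.2,90+y/3.2),25))
E
python3 s3.py
```

```text
ball [ 472.8 -467.7  224.1] [np.float64(0.033040043185191596), np.float64(0.03304004318528598)]
posttop [ 585.3 -478.9  257.5] [np.float64(2.0938824512383567), np.float64(2.093882451238506)]
pad [ 518.7 -100.2  168.8] [np.float64(5.836219524283656), np.float64(5.836219524283636)]
ear0 [ 524.6 -109.5  -12.1] [np.float64(3.8565462038325657), np.float64(3.856546203832572)]
hinge [ 632.6 -112.3   50.7] [np.float64(3.3501333180537345), np.float64(3.3501333180536497)]
front [ 642.1 -106.9  232.4] [np.float64(0.1767232735050748), np.float64(0.17672327350530073)]
driver [439.1 197.4  39.4] [np.float64(0.39837831015546693), np.float64(0.3983783101554078)]
tip [443.6  44.9  14.2] [np.float64(0.6378282523681412), np.float64(0.6378282523683698)]
pressball [642.2  60.8 396.3] [np.float64(0.4113413940731456), np.float64(0.41134139407338927)]
base [array([ 616.6, -443.5,   10. ]), array([ 476.7, -516.2,   10. ]), array([ 494.1, -421.2,   10. ])]
case [array([ 627.4, -234.2,   55. ]), array([444.1,   9.4,  55. ]), array([ 457., -245.,   55.]), array([608.3,  15.7,  55. ])]
ear [([277.0, 202.1, 304.5, 263.0], 0.89), ([154.9, 339.8, 170.9, 357.1], 0.45)]
ear [([281.0, 202.1, 317.5, 221.4], 0.7), ([228.8, 198.4, 244.2, 207.8], 0.42)]
case [([235.1, 164.2, 319.7, 273.2], 0.79)]
case [([269.4, 172.5, 342.0, 229.3], 0.6)]
gauge0_mid [([203.2, 384.1, 243.2, 419.0], 0.31)]
gauge0_mid []
driver_handle [([264.4, 298.1, 280.2, 329.0], 0.83), ([237.8, 166.0, 317.7, 273.5], 0.52)]
driver_handle [([219.1, 218.7, 244.9, 229.1], 0.65)]
g [525.5 427.2  25. ]
g [548.1 266.6  25. ]
g [544.6 180.2  25. ]
```

```bash
cat >> lib.py <<'E'
def pose():
    s=env.read_state(); return np.array(s["eef_pos"]),R.from_rotvec(s["ee_rot"]),s
def goal_R(yaw_deg,flip=False):
    # tool y down; tool x along world direction yaw
    c=np.deg2rad(yaw_deg); x=np.array([np.cos(c),np.sin(c),0]); y=np.array([0,0,-1.]); 
    return R.from_matrix(np.array([x,y,np.cross(x,y)]).T)
def plan(P,yaw=None,Rg=None,p0=None,R0=None):
    if p0 is None:
        p0,R0,_=pose()
    if Rg is None: Rg=goal_R(yaw) if yaw is not None else R0
    d=R0.inv().apply(np.array(P)-p0)/30; t=np.rad2deg((R0.inv()*Rg).as_rotvec())/8
    n=max(np.abs(d).max(),np.abs(t).max())
    print("total shift(tool,units)",d.round(2),"turn",t.round(2),"rows>=",int(np.ceil(n)))
E
python3 - <<'E'
from lib import *
p,r,s=pose(); print(p.round(1)); print(r.as_matrix().round(2))
plan([520,-105,300],0); plan([520,-105,300],180)
E
```

```text
[ 196.2 -513.8  231.3]
[[ 0.36  0.    0.93]
 [-0.93  0.    0.36]
 [-0.   -1.    0.  ]]
total shift(tool,units) [-8.88 -2.29 14.94] turn [-0.   -8.64 -0.  ] rows>= 15
total shift(tool,units) [-8.88 -2.29 14.94] turn [ 0.   13.86 -0.  ] rows>= 15
```

Request:
{"fn": "move_arm", "kwargs": {"rows": [[-1, [0, -0.6, 0], [0, -0.96, 0]], [-1, [0, -0.6, 0], [0, -0.96, 0]], [-1, [0, -0.6, 0], [0, -0.96, 0]], [-1, [0, -0.6, 0], [0, -0.96, 0]], [-1, [0, -0.6, 0], [0, -0.96, 0]], [-1, [0, -0.6, 0], [0, -0.96, 0]], [-1, [0, -0.6, 0], [0, -0.96, 0]], [-1, [0, -0.6, 0], [0, -0.96, 0]], [-1, [0, -0.6, 0], [0, -0.96, 0]]]}}

```text
time: 3.58
eef_pos: [196.2, -513.8, 393.9]
ee_rot: [-1.571, -0.004, 0.004]
ft_force: [0.1, -0.7, -0.4]
grip_width: 85.5
```

Request:
{"fn": "move_arm", "kwargs": {"rows": [[-1, [0.7, 0, 0.9], [0, 0, 0]], [-1, [0.7, 0, 0.9], [0, 0, 0]], [-1, [0.7, 0, 0.9], [0, 0, 0]], [-1, [0.7, 0, 0.9], [0, 0, 0]], [-1, [0.7, 0, 0.9], [0, 0, 0]], [-1, [0.7, 0, 0.9], [0, 0, 0]], [-1, [0.7, 0, 0.9], [0, 0, 0]], [-1, [0.7, 0, 0.9], [0, 0, 0]], [-1, [0.7, 0, 0.9], [0, 0, 0]], [-1, [0.7, 0, 0.9], [0, 0, 0]], [-1, [0.7, 0, 0.9], [0, 0, 0]], [-1, [0.7, 0, 0.9], [0, 0, 0]]]}}

```text
time: 5.08
eef_pos: [448.7, -188.8, 393.4]
ee_rot: [-1.571, -0.0, 0.0]
ft_force: [-0.1, 0.6, -0.5]
grip_width: 85.8
```

```bash
cat > look.py <<'E'
from lib import *
import sys
np.set_printoptions(precision=1,suppress=True)
n=sys.argv[1]; p=cam("wrist"); cv2.imwrite(f"pics/{n}.png",p["frame"][:,:,::-1])
np.savez(f"cam_{n}.npz",Rw=p["Rw"],C=p["C"],K=p["intrinsics"])
s=env.read_state(); print(s["time"],s["eef_pos"],R.from_rotvec(s["ee_rot"]).as_matrix()[:,0].round(3),s["grip_width"],s["ft_force"])
for q in sys.argv[2:]:
    for i in nets.pinpoint(q,p): print(q,np.array(i["xy"]).round(1),round(i["confidence"],2))
E
python3 look.py w1 ear_pad case case_lid_front
```

```text
5.125 [ 450.5 -186.   393.3] [1. 0. 0.] 85.12905031966554 [ 0.9  0.7 -0.4]
ear_pad [343.6  98.1] 0.96
case [328.8 106.1] 0.73
case_lid_front [504.4  99.1] 0.9
```

View pics/w1.png

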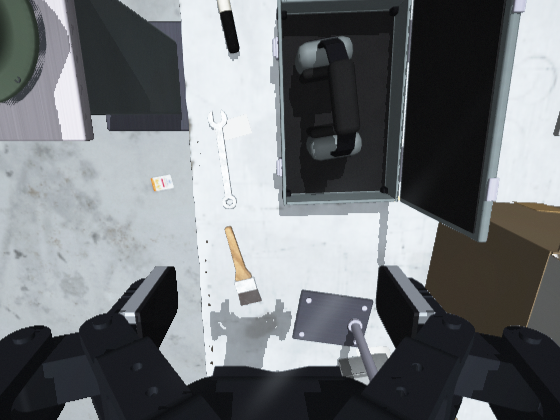

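```bash
cat >> lib.py <<'E'
def load(n):
    f=np.load(f"cam_{n}.npz"); return {"Rw":f["Rw"],"C":f["C"],"intrinsics":f["K"]}
E
python3 - <<'E'
import cv2
im=cv2.imread("pics/w1.png"); cv2.imwrite("pics/w1z.png",cv2.resize(im[0:210,270:540],None,fx=2.8,fy=2.8,interpolation=cv2.INTER_CUBIC))
from lib import *
p=load("w1")
print("pad",onz(p,(343.6,98.1),165))
E
```

```text
pad [ 519.7810176  -104.47154443  165.        ]
```

View pics/w1z.png

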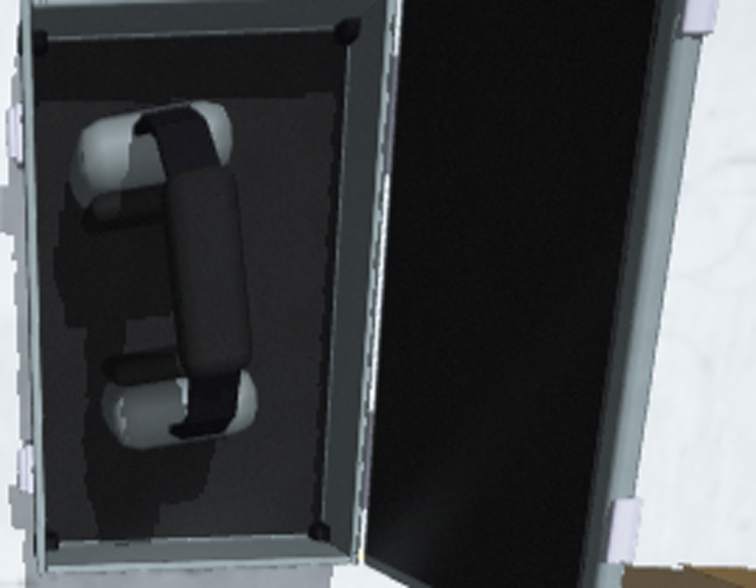

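```bash
python3 - <<'E'
from lib import *
np.set_printoptions(precision=1,suppress=True)
p=load("w1")
f=lambda x,y,z:onz(p,(270+x/2.8,y/2.8),z)
L=[f(165,185,174),f(186,365,174)];Rr=[f(238,185,174),f(250,360,174)]
for e in (L,Rr):
    d=e[0]-e[1]; print(e,np.rad2deg(np.arctan2(-d[0],d[1])))
print("mean",(L[0]+L[1]+Rr[0]+Rr[1])/4)
a,b,c,d=f(45,570,55),f(362,562,55),f(22,5,55),f(400,0,55)
print(a,b,c,d,np.linalg.norm(a-b))
for u,v in((c,a),(d,b)): e=u-v;print(np.rad2deg(np.arctan2(-e[0],e[1])))
# lid free edge far top corner right
plan([520,-105,158],5.0)
E
```

```text
[array([501.8, -74.6, 174. ]), array([ 512.4, -136.9,  174. ])] 9.653993687592028
[array([527.7, -74.6, 174. ]), array([ 536.2, -135.1,  174. ])] 7.955592400882818
mean [ 519.5 -105.3  174. ]
[ 463.9 -248.1   55. ] [ 630.9 -243.7   55. ] [451.3  15.1  55. ] [621.3  17.2  55. ] 167.05401786043845
2.7419283771753395
2.1103200576011245
total shift(tool,units) [2.4 7.8 2.8] turn [ 0.  -0.6 -0. ] rows>= 8
```

Request:
{"fn": "move_arm", "kwargs": {"rows": [[-1, [0.77, 0.8, 0.9], [0, 0, 0]], [-1, [0.77, 0.8, 0.9], [0, 0, 0]], [-1, [0.77, 0.8, 0.9], [0, 0, 0]], [-1, [0, 0.8, 0], [0, -0.57, 0]], [-1, [0, 0.8, 0], [0, -0.57, 0]], [-1, [0, 0, 0], [0, 0, 0]]]}}

```text
time: 6.02
eef_pos: [515.8, -109.2, 271.7]
ee_rot: [-1.566, -0.121, 0.126]
ft_force: [-0.6, 0.2, 0.1]
grip_width: 85.4
```

```bash
python3 look.py w2 ear_pad; python3 - <<'E'
from lib import *
plan([519.7,-104.8,157],9)
E
```

```text
6.075 [ 516.7 -109.4  273.1] [ 1.   0.2 -0. ] 85.74707408212757 [ 0.3 -0.2  0.4]
ear_pad [282.9 201.5] 0.7
total shift(tool,units) [0.1  3.9  0.14] turn [0. 0. 0.] rows>= 4
```

View pics/w2.png

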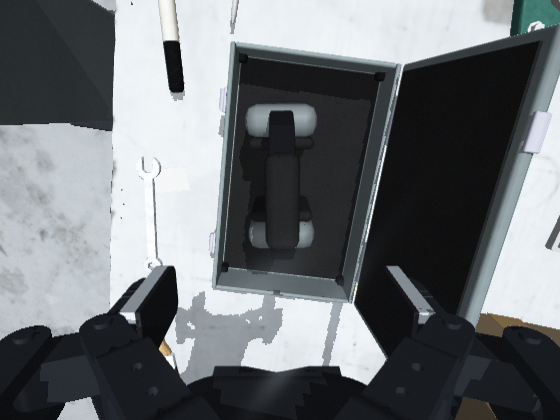

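Request:
{"fn": "move_arm", "kwargs": {"rows": [[-1, [0.05, 0.8, 0.1], [0, 0, 0]], [-1, [0.05, 0.8, 0.05], [0, 0, 0]], [-1, [0, 0.8, 0], [0, 0, 0]], [-1, [0, 0.8, 0], [0, 0, 0]], [-1, [0, 0.7, 0], [0, 0, 0]], [-1, [0, 0, 0], [0, 0, 0]]]}}

```text
time: 6.88
eef_pos: [519.2, -104.1, 156.2]
ee_rot: [-1.567, -0.123, 0.125]
ft_force: [-0.7, -0.5, 0.3]
grip_width: 85.1
```

```bash
python3 - <<'E'
from lib import *
p=load("w2"); print(onz(p,(282.9,201.5),165))
E
python3 look.py w3
```

```text
[ 520.19472481 -104.07564744  165.        ]
6.925 [ 520.  -104.3  157.2] [1.  0.2 0. ] 85.30594575990247 [-0.2 -0.4  0.8]
```

View pics/w3.png

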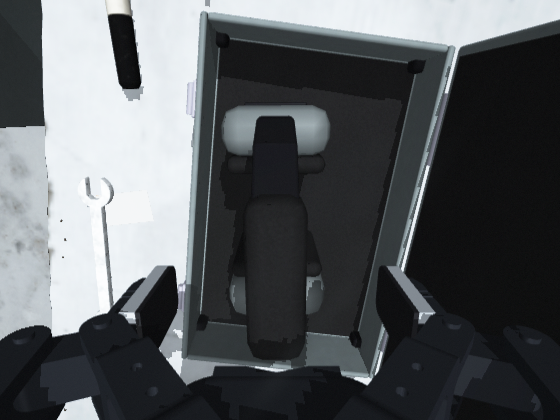

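Pad centred between the fingers (column ~276). Closing on it.

Request:
{"fn": "move_arm", "kwargs": {"rows": [[0.2, [0, 0, 0], [0, 0, 0]], [0.5, [0, 0, 0], [0, 0, 0]], [1, [0, 0, 0], [0, 0, 0]], [1, [0, 0, 0], [0, 0, 0]], [1, [0, 0, 0], [0, 0, 0]], [1, [0, 0, 0], [0, 0, 0]], [1, [0, 0, 0], [0, 0, 0]], [1, [0, 0, 0], [0, 0, 0]]], "squeeze": 50}}

```text
time: 7.92
eef_pos: [519.8, -104.0, 156.9]
ee_rot: [-1.568, -0.126, 0.125]
ft_force: [-1.0, -2.0, 5.6]
grip_width: 24.9
```

Request:
{"fn": "move_arm", "kwargs": {"rows": [[1, [0, -0.4, 0], [0, 0, 0]], [1, [0, -0.8, 0], [0, 0, 0]], [1, [0, -0.9, 0], [0, 0, 0]], [1, [0, -0.9, 0], [0, 0, 0]], [1, [0, -0.9, 0], [0, 0, 0]], [1, [0, -0.8, 0], [0, 0, 0]], [1, [0, -0.4, 0], [0, 0, 0]]]}}

```text
time: 8.8
eef_pos: [520.0, -103.8, 310.6]
ee_rot: [-1.568, -0.126, 0.124]
ft_force: [-0.5, -0.3, -3.1]
grip_width: 25.0
```

```bash
python3 - <<'E'
from lib import *
np.set_printoptions(precision=1,suppress=True)
p=load("w1")
c=np.array([onz(p,q,10) for q in ((302,291),(372,297),(366,346),(293,338))]); print(c)
for i,j in((0,1),(3,2)):
    d=c[j]-c[i]; print(np.linalg.norm(d),np.rad2deg(np.arctan2(d[1],d[0])))
for i,j in((0,3),(1,2)):
    d=c[i]-c[j]; print(np.linalg.norm(d),np.rad2deg(np.arctan2(-d[0],d[1])))
print(c.mean(0), "post",onz(p,(355,327),10))
b=cam("top"); a=cam("scene")
print("barmid top",onz(b,(390.9,210.3),235))
for n,q in(("a",a),("b",b)):
    cv2.imwrite(f"pics/h{n}.png",q["frame"][:,:,::-1])
    print([(i["xy"],i["confidence"],onz(q,i["xy"],235)) for i in nets.pinpoint("bar_mid",q)])
A=cv2.imread("pics/ha.png");B=cv2.imread("pics/hb.png")
cv2.imwrite("pics/hz.png",np.hstack([cv2.resize(A[100:200,290:390],(400,400),interpolation=cv2.INTER_CUBIC),cv2.resize(B[160:260,350:450],(400,400),interpolation=cv2.INTER_CUBIC)]))
E
```

```text
[[ 494.5 -418.3   10. ]
 [ 617.8 -430.1   10. ]
 [ 614.8 -531.7   10. ]
 [ 480.1 -514.4   10. ]]
123.88167273381502 -5.45381457782
135.81880573701017 -7.287596843738509
97.16267984405508 -8.497511515540527
101.59355787938105 -1.6676769221673862
[ 551.8 -473.6   10. ] post [ 591.9 -491.1   10. ]
barmid top [ 523.1 -460.5  235. ]
[([227.1, 321.3], 0.59, array([472.4, 382.1, 235. ])), ([330.2, 137.9], 0.58, array([ 528.6, -467.5,  235. ]))]
[([393.4, 210.4], 0.75, array([ 523.6, -470.5,  235. ]))]
```

View pics/hz.png

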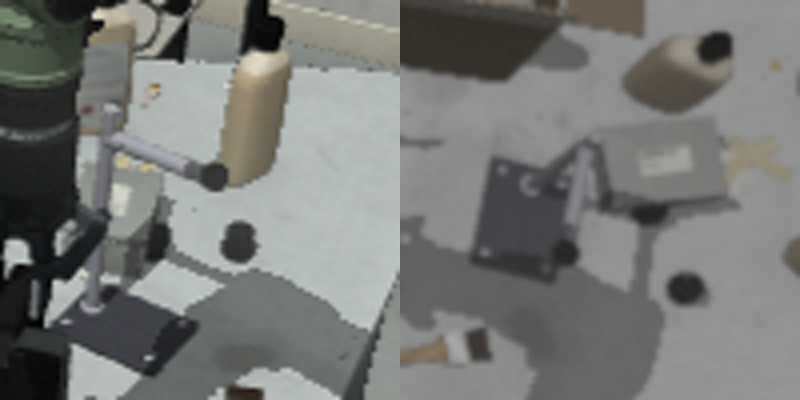

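View pics/ha.png

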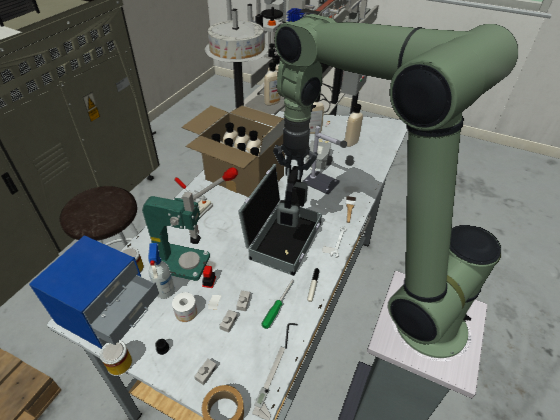

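Request:
{"fn": "move_arm", "kwargs": {"rows": [[1, [0, 0, 0], [0, 0.67, 0]], [1, [0, 0, 0], [0, 0.67, 0]], [1, [0, 0, 0], [0, 0.67, 0]], [1, [-0.3, 0, -0.4], [0, 0, 0]], [1, [-0.6, 0, -0.8], [0, 0, 0]], [1, [-0.6, 0, -0.9], [0, 0, 0]], [1, [-0.6, 0, -0.9], [0, 0, 0]], [1, [-0.6, 0, -0.9], [0, 0, 0]], [1, [-0.3, 0, -0.9], [0, 0, 0]], [1, [0, 0, -0.9], [0, 0, 0]], [1, [0, 0, -0.9], [0, 0, 0]], [1, [0, 0, -0.9], [0, 0, 0]]]}}

```text
time: 10.5
eef_pos: [401.7, -317.2, 308.6]
ee_rot: [-1.568, 0.095, -0.093]
ft_force: [-0.5, 0.3, -2.7]
grip_width: 24.9
```

Request:
{"fn": "move_arm", "kwargs": {"rows": [[1, [0, 0, -0.9], [0, 0, 0]], [1, [0, 0, -0.9], [0, 0, 0]], [1, [0, 0, -0.9], [0, 0, 0]], [1, [0, 0, -0.9], [0, 0, 0]], [1, [0, 0, -0.9], [0, 0, 0]], [1, [0, 0, -0.6], [0, 0, 0]], [1, [0, 0, -0.3], [0, 0, 0]], [1, [0, 0, 0], [0, 0, 0]]]}}

```text
time: 11.5
eef_pos: [383.3, -477.1, 308.9]
ee_rot: [-1.568, 0.095, -0.095]
ft_force: [0.6, 1.5, -2.4]
grip_width: 25.0
```

```bash
python3 look.py w4 bar_mid ear_pad; python3 - <<'E'
from lib import *
np.set_printoptions(precision=1,suppress=True)
a=cam("scene");b=cam("top")
for n,q in(("a",a),("b",b)):
    cv2.imwrite(f"pics/i{n}.png",q["frame"][:,:,::-1])
    print([(i["xy"],i["confidence"],onz(q,i["xy"],235)) for i in nets.pinpoint("bar_mid",q)])
    print([(i["xy"],i["confidence"],onz(q,i["xy"],318)) for i in nets.pinpoint("ear_pad",q)])
A=cv2.imread("pics/ia.png");B=cv2.imread("pics/ib.png")
cv2.imwrite("pics/iz.png",np.hstack([cv2.resize(A[100:200,290:390],(400,400),interpolation=cv2.INTER_CUBIC),cv2.resize(B[160:260,350:450],(400,400),interpolation=cv2.INTER_CUBIC)]))
E
```

```text
11.55 [ 383.4 -476.5  309.1] [ 1.  -0.1 -0. ] 24.450125516725983 [-0.2  0.3 -2.8]
bar_mid [498.4 187.8] 0.56
ear_pad [277.9 278.5] 0.56
[([329.9, 133.7], 0.68, array([ 539.9, -494. ,  235. ])), ([187.0, 311.8], 0.43, array([573.8, 403.9, 235. ]))]
[([371.5, 130.8], 0.92, array([ 377.8, -455.9,  318. ]))]
[([391.9, 211.2], 0.85, array([ 519.8, -464.6,  235. ]))]
[]
```

View pics/iz.png

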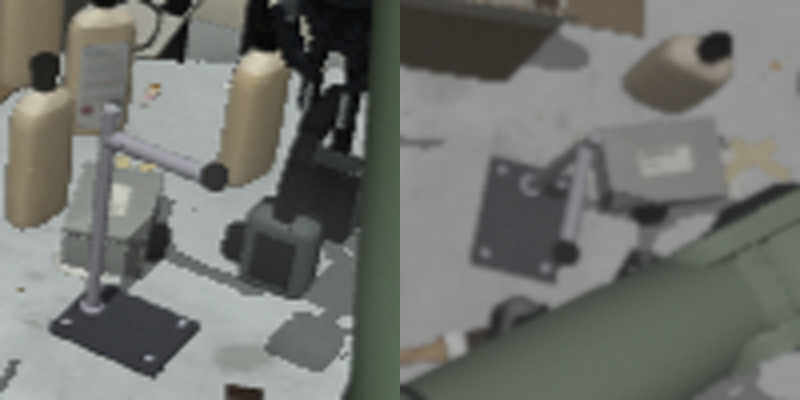

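View pics/w4.png

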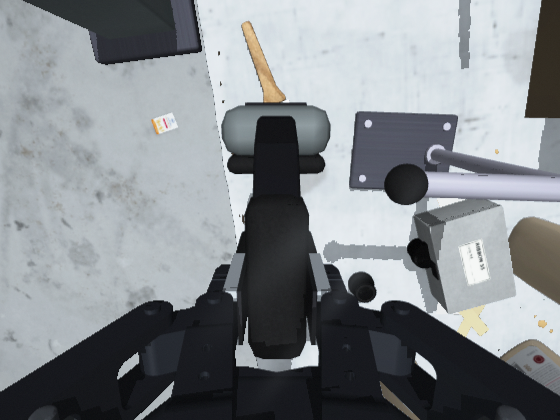

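```bash
python3 - <<'E'
from lib import *
np.set_printoptions(precision=1,suppress=True)
p=load("w4")
A=onz(p,(406,184),228);B=onz(p,(440,185.5),226);C=onz(p,(555,188.5),226)
print(A,B,C,np.rad2deg(np.arctan2(*(C-B)[[1,0]])))
print("barmid net",onz(p,(498.4,187.8),235),"post foot",onz(p,(434,155),10))
c=[onz(p,q,10) for q in((357,112),(458,116),(351,189))];print(c)
d=c[1]-c[0];print(np.rad2deg(np.arctan2(d[1],d[0])))
print("pad",onz(p,(278,278.5),318))
E
```

```text
[ 474.  -464.5  228. ] [ 497.8 -468.9  226. ] [ 576.  -480.5  226. ] -8.450747344249923
barmid net [ 531.7 -472.7  235. ] post foot [ 590.1 -485.    10. ]
[array([ 493.4, -419.1,   10. ]), array([ 619.8, -439.3,   10. ]), array([ 480. , -517.3,   10. ])]
-9.099301564919635
pad [ 384.8 -477.6  318. ]
```

Request:
{"fn": "move_arm", "kwargs": {"rows": [[1, [0, 0, 0], [0, 0.22, 0]], [1, [-0.06, 0.6, 0.43], [0, 0, 0]], [1, [-0.06, 0.6, 0.43], [0, 0, 0]], [1, [0, 0.4, 0], [0, 0, 0]], [1, [0, 0, 0], [0, 0, 0]]]}}

```text
time: 12.58
eef_pos: [383.6, -451.0, 260.5]
ee_rot: [-1.567, 0.12, -0.119]
ft_force: [0.3, 0.7, -1.4]
grip_width: 24.8
```

```bash
python3 look.py w5 bar_mid ear_pad; python3 - <<'E'
from lib import *
plan([525,-472,259],-8.7)
E
```

```text
12.625 [ 383.9 -451.5  261.3] [ 1.  -0.2 -0. ] 24.682528656498942 [-0.2  0.7 -2.5]
bar_mid [552.  248.4] 0.83
ear_pad [276.4 273.8] 0.86
total shift(tool,units) [4.74 0.1  0.05] turn [ 0.01 -0.    0.01] rows>= 5
```

View pics/w5.png

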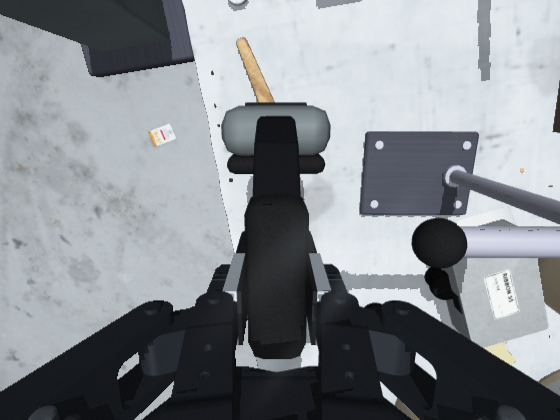

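Aligned with the bar (ball at (438,243), bar level in the image). Advance along tool x.

Request:
{"fn": "move_arm", "kwargs": {"rows": [[1, [0.4, 0, 0], [0, 0, 0]], [1, [0.6, 0, 0], [0, 0, 0]], [1, [0.6, 0, 0], [0, 0, 0]], [1, [0.6, 0, 0], [0, 0, 0]], [1, [0.6, 0, 0], [0, 0, 0]], [1, [0.6, 0, 0], [0, 0, 0]], [1, [0.6, 0, 0], [0, 0, 0]], [1, [0.4, 0, 0], [0, 0, 0]], [1, [0.3, 0, 0], [0, 0, 0]], [1, [0, 0, 0], [0, 0, 0]]]}}

```text
time: 13.98
eef_pos: [523.8, -472.3, 261.0]
ee_rot: [-1.567, 0.119, -0.119]
ft_force: [-1.4, 0.1, -2.3]
grip_width: 24.8
```

```bash
python3 look.py w6;  python3 - <<'E'
from lib import *
plan([525,-472,240],-8.7)
b=cam("scene");cv2.imwrite("pics/j.png",cv2.resize(b["frame"][80:230,260:420,::-1],None,fx=4,fy=4,interpolation=cv2.INTER_CUBIC))
E
```

```text
14.025 [ 523.2 -472.3  261.1] [ 1.  -0.2 -0. ] 25.003216761076466 [-0.7  0.2 -3.6]
total shift(tool,units) [0.06 0.7  0.02] turn [-0.  0. -0.] rows>= 1
```

View pics/w6.png

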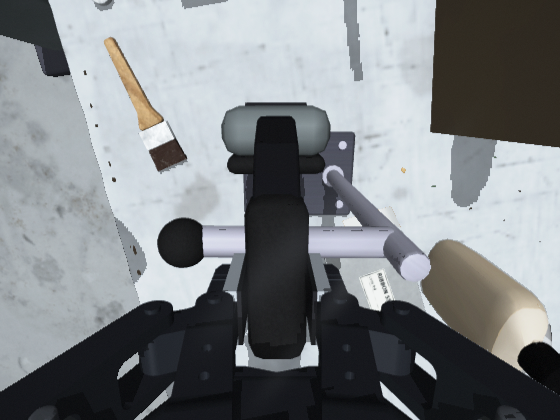

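View pics/j.png

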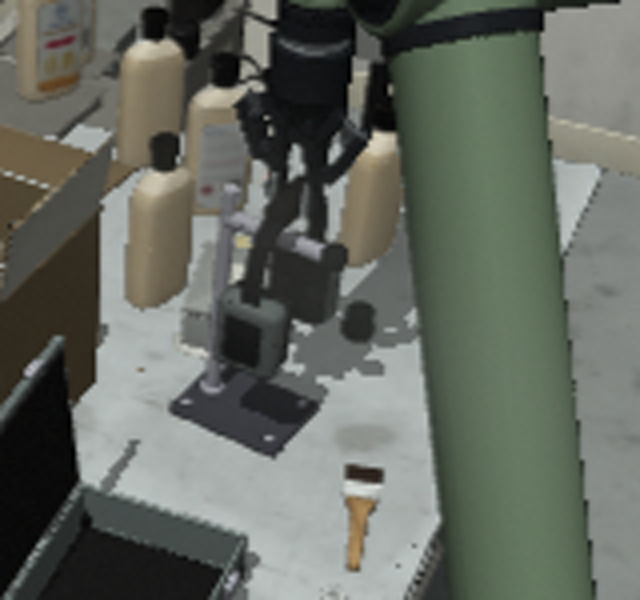

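Request:
{"fn": "move_arm", "kwargs": {"rows": [[1, [0, 0.3, 0], [0, 0, 0]], [1, [0, 0.25, 0], [0, 0, 0]], [1, [0, 0.1, 0], [0, 0, 0]], [1, [0, 0, 0], [0, 0, 0]]]}}

```text
time: 14.58
eef_pos: [523.0, -472.2, 241.3]
ee_rot: [-1.567, 0.12, -0.119]
ft_force: [0.8, 0.0, -2.8]
grip_width: 24.4
```

Request:
{"fn": "move_arm", "kwargs": {"rows": [[1, [0, 0.05, 0], [0, 0, 0]], [1, [0, 0.05, 0], [0, 0, 0]], [1, [0, 0, 0], [0, 0, 0]]]}}

```text
time: 14.95
eef_pos: [523.3, -472.4, 238.9]
ee_rot: [-1.568, 0.119, -0.119]
ft_force: [-0.1, 0.1, -3.1]
grip_width: 24.8
```

Request:
{"fn": "move_arm", "kwargs": {"rows": [[1, [0, 0.05, 0], [0, 0, 0]], [1, [0, 0.05, 0], [0, 0, 0]], [1, [0, 0, 0], [0, 0, 0]]]}}

```text
time: 15.32
eef_pos: [523.4, -472.5, 238.7]
ee_rot: [-1.57, 0.118, -0.121]
ft_force: [-3.6, 2.8, 8.9]
grip_width: 25.2
```

Request:
{"fn": "move_arm", "kwargs": {"rows": [[1, [0, -0.04, 0], [0, 0, 0]], [0.2, [0, 0, 0], [0, 0, 0]], [0, [0, 0, 0], [0, 0, 0]], [0, [0, 0, 0], [0, 0, 0]], [0, [0, 0, 0], [0, 0, 0]]]}}

```text
time: 15.95
eef_pos: [523.3, -472.4, 236.7]
ee_rot: [-1.567, 0.119, -0.119]
ft_force: [0.2, -0.6, 0.1]
grip_width: 42.7
```

```bash
python3 look.py w7
```

```text
16.0 [ 523.3 -472.3  236.7] [ 1.  -0.2 -0. ] 42.71430140876441 [ 0.5  0.4 -0.1]
```

View pics/w7.png

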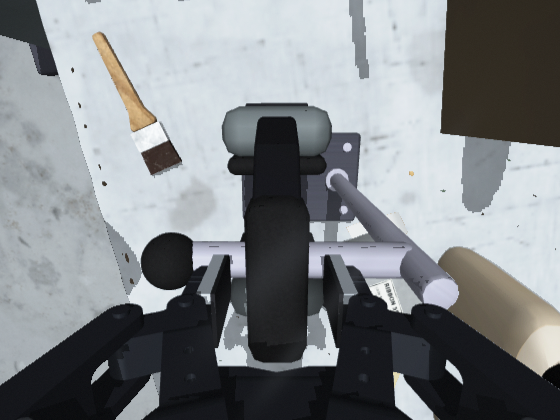

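Released and hanging. Rise clear.

Request:
{"fn": "move_arm", "kwargs": {"rows": [[0, [0, -0.3, 0], [0, 0, 0]], [0, [0, -0.5, 0], [0, 0, 0]], [0, [0, -0.8, 0], [0, 0, 0]], [0, [0, -0.9, 0], [0, 0, 0]], [-0.3, [0, -1, 0], [0, 0, 0]], [-1, [0, -1, 0], [0, 0, 0]], [-1, [0, -0.4, 0], [0, 0, 0]]]}}

```text
time: 16.88
eef_pos: [523.6, -472.7, 388.0]
ee_rot: [-1.571, 0.116, -0.122]
ft_force: [-0.1, -0.4, 0.2]
grip_width: 85.5
```

```bash
python3 look.py w8;  python3 - <<'E'
from lib import *
b=cam("scene");cv2.imwrite("pics/k.png",cv2.resize(b["frame"][80:230,260:420,::-1],None,fx=4,fy=4,interpolation=cv2.INTER_CUBIC))
E
```

```text
16.925 [ 523.7 -472.9  388.8] [ 1.  -0.2  0. ] 85.52219385901856 [-1.3  1.   0.4]
```

View pics/w8.png

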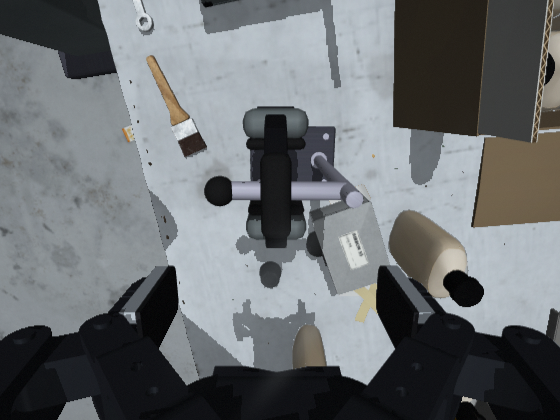

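View pics/k.png

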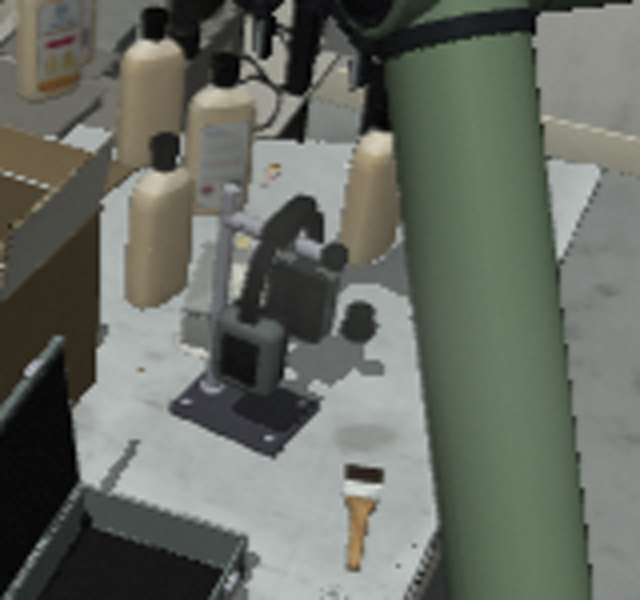

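Request:
{"fn": "move_arm", "kwargs": {"rows": [[-1, [-0.5, 0, 0], [0, -0.55, 0]], [-1, [-0.7, 0, 0], [0, -0.54, 0]], [-1, [-0.5, 0, 1], [0, 0, 0]], [-1, [-0.5, 0, 1], [0, 0, 0]], [-1, [-0.5, 0, 1], [0, 0, 0]], [-1, [-0.4, 0, 1], [0, 0, 0]], [-1, [0, 0, 1], [0, 0, 0]], [-1, [0, 0, 1], [0, 0, 0]], [-1, [0, 0, 1], [0, 0, 0]], [-1, [0, 0, 1], [0, 0, 0]], [-1, [0, 0, 1], [0, 0, 0]], [-1, [0, 0, 1], [0, 0, 0]]]}}

```text
time: 18.48
eef_pos: [430.0, -167.4, 383.9]
ee_rot: [-1.571, -0.0, 0.0]
ft_force: [0.9, 0.4, 0.5]
grip_width: 85.1
```

Request:
{"fn": "move_arm", "kwargs": {"rows": [[-1, [0, 0, 1], [0, 0, 0]], [-1, [0, 0, 1], [0, 0, 0]], [-1, [0, 0, 1], [0, 0, 0]], [-1, [0, 0, 1], [0, 0, 0]], [-1, [0, 0, 1], [0, 0, 0]], [-1, [0, 0, 1], [0, 0, 0]], [-1, [0, 0, 1], [0, 0, 0]], [-1, [0, 0, 1], [0, 0, 0]], [-1, [0, 0, 1], [0, 0, 0]], [-1, [0, 0, 1], [0, 0, 0]], [-1, [0, 0, 1], [0, 0, 0]], [-1, [0, 0, 1], [0, 0, 0]]]}}

```text
time: 19.98
eef_pos: [429.8, 192.4, 384.0]
ee_rot: [-1.571, -0.0, 0.0]
ft_force: [0.8, -0.3, 0.6]
grip_width: 85.4
```

Request:
{"fn": "move_arm", "kwargs": {"rows": [[-1, [0, 0, 0.5], [0, 0, 0]], [-1, [0, 0, 0], [0, 0, 0]], [-1, [0, 0, 0], [0, 0, 0]]]}}

```text
time: 20.35
eef_pos: [430.2, 205.7, 383.9]
ee_rot: [-1.571, 0.0, -0.0]
ft_force: [-0.0, -0.0, -0.2]
grip_width: 85.2
```

```bash
python3 look.py w9 gauge0_mid driver_handle driver_tip
```

```text
20.4 [430.3 205.6 384. ] [ 1. -0.  0.] 85.32403488142266 [-0.3 -0.4 -0.1]
driver_handle [289.2 173.4] 0.74
driver_handle [362.5 115.7] 0.48
driver_tip [283.7 255.8] 0.85
```

View pics/w9.png

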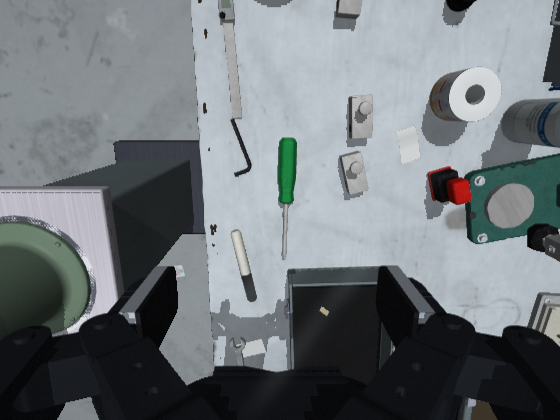

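```bash
python3 - <<'E'
import cv2
im=cv2.imread("pics/w9.png"); cv2.imwrite("pics/w9z.png",cv2.resize(im[80:220,300:420],None,fx=5,fy=5,interpolation=cv2.INTER_CUBIC)[:600])
E
```

```text
(no output)
```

View pics/w9z.png

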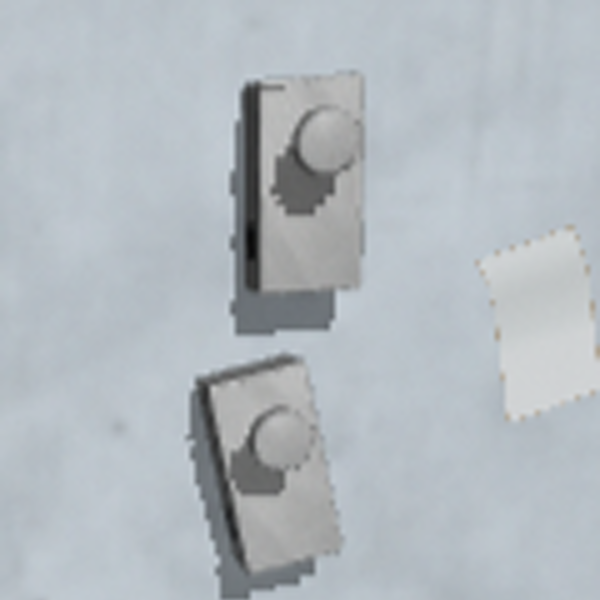

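```bash
python3 - <<'E'
from lib import *
np.set_printoptions(precision=1,suppress=True)
p=load("w9"); f=lambda x,y,z:onz(p,(300+x/5,80+y/5),z)
for n,c,k in(("B",((260,80),(363,72),(362,290),(258,291)),(330,139)),("A",((207,385),(305,360),(340,553),(245,573)),(283,438))):
    c=np.array([f(*q,22) for q in c]); d=c[0]+c[1]-c[2]-c[3]; m=c.mean(0)
    kk=f(*k,42); yaw=np.rad2deg(np.arctan2(-d[0],d[1])); 
    print(n,m,yaw,"len",np.linalg.norm(d)/2,np.linalg.norm(c[0]-c[1]),"knob",kk,"off",kk-m)
h=onz(p,(289.2,173.4),13);t=onz(p,(283.7,255.8),13);d=h-t
h2=[onz(p,q,20) for q in((288,138),(286.5,204))]
print(h,t,np.linalg.norm(d),np.rad2deg(np.arctan2(-d[0],d[1])),h2)
plan([547,267,150],0)
E
```

```text
B [554.7 269.3  22. ] 3.656942232615023 len 59.782929604075065 29.162814700463027 knob [554.2 281.7  42. ] off [-0.5 12.5 20. ]
A [549.6 186.4  22. ] 14.304356727556389 len 60.008388911492126 29.65345875997092 knob [546.8 199.1  42. ] off [-2.8 12.6 20. ]
[450.6 185.6  13. ] [443.   48.2  13. ] 137.61429837524386 -3.1834499182384937 [array([448. , 239.4,  20. ]), array([446.6, 138.7,  20. ])]
total shift(tool,units) [3.9 7.8 2. ] turn [ 0. -0.  0.] rows>= 8
```

Request:
{"fn": "move_arm", "kwargs": {"rows": [[-1, [0.3, 0.8, -0.3], [0, 0.16, 0]], [-1, [0.27, 1, -0.25], [0, 0, 0]], [-1, [0, 1, 0], [0, 0, 0]], [-1, [0, 1, 0], [0, 0, 0]], [-1, [0, 1, 0], [0, 0, 0]], [-1, [0, 1, 0], [0, 0, 0]], [-1, [0, 1, 0], [0, 0, 0]], [-1, [0, 1, 0], [0, 0, 0]], [-1, [0, 1, 0], [0, 0, 0]], [-1, [0, 1, 0], [0, 0, 0]], [-1, [0, 0.6, 0], [0, 0, 0]], [-1, [0, 0, 0], [0, 0, 0]]]}}

```text
time: 22.05
eef_pos: [446.1, 189.1, 70.9]
ee_rot: [-1.572, 0.02, -0.016]
ft_force: [-0.5, 0.5, -0.0]
grip_width: 85.5
```

```bash
python3 look.py w10 driver_handle driver_tip; python3 - <<'E'
from lib import *
np.set_printoptions(precision=1,suppress=True)
p=load("w2")
c=np.array([onz(p,q,55) for q in((233,42),(401,65),(352,303),(214,288))]);print(c,c.mean(0))
d=c[0]+c[1]-c[2]-c[3];print(np.rad2deg(np.arctan2(-d[0],d[1])),np.linalg.norm(d)/2,np.linalg.norm(c[0]-c[1]))
E
```

```text
22.1 [447.  189.4  71.9] [ 1. -0. -0.] 85.62824609596547 [-0.2  0.4  0.1]
driver_handle [278.1 229.1] 0.87
[[ 452.6   18.3   55. ]
 [ 619.    23.7   55. ]
 [ 629.2 -243.5   55. ]
 [ 462.6 -249.9   55. ]] [ 540.9 -112.9   55. ]
2.1614710952640404 267.8723765039157 166.41260244111385
```

View pics/w10.png

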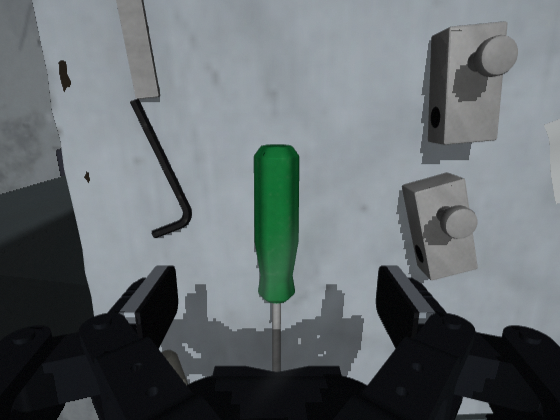

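Request:
{"fn": "move_arm", "kwargs": {"rows": [[-1, [0, 0.8, 0], [0, 0, 0]], [-1, [0, 0.8, 0], [0, 0, 0]], [-1, [0, 0.5, 0], [0, 0, 0]], [-1, [0, 0.15, 0], [0, 0, 0]], [0, [0, 0, 0], [0, 0, 0]], [1, [0, 0, 0], [0, 0, 0]], [1, [0, 0, 0], [0, 0, 0]], [1, [0, 0, 0], [0, 0, 0]], [1, [0, 0, 0], [0, 0, 0]], [1, [0, 0, 0], [0, 0, 0]], [1, [0, 0, 0], [0, 0, 0]]]}}

```text
time: 23.58
eef_pos: [447.8, 190.0, 5.2]
ee_rot: [-1.57, 0.016, -0.018]
ft_force: [-0.5, -1.1, 5.8]
grip_width: 27.0
```

Request:
{"fn": "move_arm", "kwargs": {"rows": [[1, [0, -0.4, 0], [0, 0, 0]], [1, [0, -0.9, 0], [0, 0, 0]], [1, [0, -0.9, 0], [0, -0.42, 0]], [1, [0.17, -0.9, -0.85], [0, 0, 0]], [1, [0.17, 0, -0.85], [0, 0, 0]], [1, [0.17, 0, -0.85], [0, 0, 0]], [1, [0.17, 0, -0.85], [0, 0, 0]], [1, [0.17, 0, -0.85], [0, 0, 0]], [1, [0.17, 0, -0.85], [0, 0, 0]], [1, [0.17, 0, -0.85], [0, 0, 0]], [1, [0.17, 0, -0.85], [0, 0, 0]], [1, [0.17, 0, -0.85], [0, 0, 0]]]}}

```text
time: 25.08
eef_pos: [501.4, -38.7, 98.0]
ee_rot: [-1.571, -0.029, 0.029]
ft_force: [1.1, 0.7, -0.8]
grip_width: 27.3
```

Request:
{"fn": "move_arm", "kwargs": {"rows": [[1, [0.17, 0, -0.85], [0, 0, 0]], [1, [0, 0, 0], [0, 0, 0]], [1, [0, 0, 0], [0, 0, 0]]]}}

```text
time: 25.45
eef_pos: [507.0, -62.7, 97.6]
ee_rot: [-1.57, -0.028, 0.029]
ft_force: [-0.7, 0.6, -0.6]
grip_width: 27.2
```

```bash
python3 look.py w11; python3 - <<'E'
from lib import *
plan([499,-65,11],2.3)
E
```

```text
25.5 [507.  -62.4  97.6] [ 1.  0. -0.] 27.33297433571097 [-0.1  0.5 -1.1]
total shift(tool,units) [-0.27  2.89 -0.08] turn [-0.   -0.02 -0.  ] rows>= 3
```

View pics/w11.png

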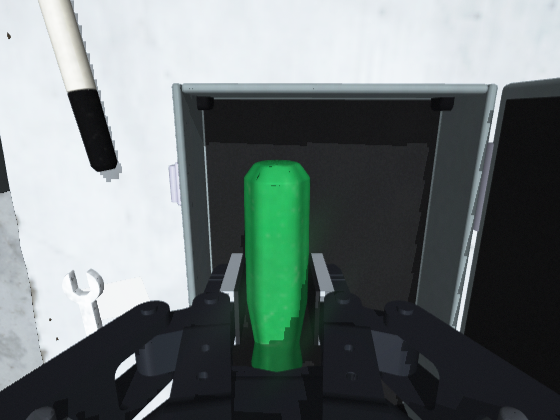

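Request:
{"fn": "move_arm", "kwargs": {"rows": [[1, [-0.27, 0.3, -0.08], [0, 0, 0]], [1, [0, 0.6, 0], [0, 0, 0]], [1, [0, 0.7, 0], [0, 0, 0]], [1, [0, 0.7, 0], [0, 0, 0]], [1, [0, 0.45, 0], [0, 0, 0]], [1, [0, 0.1, 0], [0, 0, 0]], [1, [0, 0, 0], [0, 0, 0]]]}}

```text
time: 26.38
eef_pos: [499.5, -65.8, 12.1]
ee_rot: [-1.571, -0.029, 0.029]
ft_force: [0.4, -0.2, -0.7]
grip_width: 27.2
```

Request:
{"fn": "move_arm", "kwargs": {"rows": [[1, [0, 0.05, 0], [0, 0, 0]], [0.5, [0, 0, 0], [0, 0, 0]], [0.1, [0, 0, 0], [0, 0, 0]], [0.1, [0, 0, 0], [0, 0, 0]], [0.1, [0, -0.3, 0], [0, 0, 0]], [0.1, [0, -0.8, 0], [0, 0, 0]], [0.1, [0, -1, 0], [0, 0, 0]], [0, [0, -1, 0], [0, 0, 0]], [-1, [0, -1, 0], [0, 0, 0]], [-1, [0, -1, 0], [0, 0, 0]]]}}

```text
time: 27.62
eef_pos: [499.4, -65.8, 165.2]
ee_rot: [-1.571, -0.029, 0.028]
ft_force: [-0.2, 0.2, 0.6]
grip_width: 77.4
```

```bash
python3 look.py w12
```

```text
27.675 [501.6 -66.4 168.9] [1. 0. 0.] 83.4826547272103 [ 2.2 -0.5  2.4]
```

View pics/w12.png

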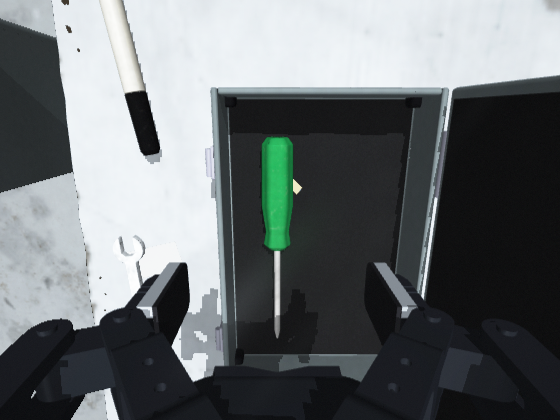

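Request:
{"fn": "move_arm", "kwargs": {"rows": [[-1, [0, -0.3, 0.5], [0, 0, 0]], [-1, [0, 0, 0.9], [0, 0, 0]], [-1, [0, 0, 1], [0, 0, 0]], [-1, [0, 0, 1], [0, 0, 0]], [-1, [0, 0, 1], [0, 0, 0]], [-1, [0, 0, 1], [0, 0, 0]], [-1, [0.3, 0, 1], [0, 0, 0]], [-1, [0.5, 0, 1], [0, 0, 0]], [-1, [0.7, 0, 0.6], [0, 0, 0]], [-1, [0.4, 0, 0.4], [0, -0.75, 0]], [-1, [0, 0, 0], [0, -0.75, 0]], [-1, [0, 0, 0], [0, 0, 0]]]}}

```text
time: 29.18
eef_pos: [546.0, 188.9, 171.7]
ee_rot: [-1.562, -0.191, 0.195]
ft_force: [0.2, 0.2, -0.4]
grip_width: 85.3
```

```bash
python3 look.py w13 gauge0_mid;python3 - <<'E'
from lib import *
plan([549.6,186.4,80],14.3)
E
```

```text
29.225 [546.2 188.6 171.9] [ 1.   0.2 -0. ] 85.41591306152861 [ 0.6 -0.1  0.2]
total shift(tool,units) [ 0.09  3.07 -0.09] turn [-0.   -0.03 -0.01] rows>= 4
```

View pics/w13.png

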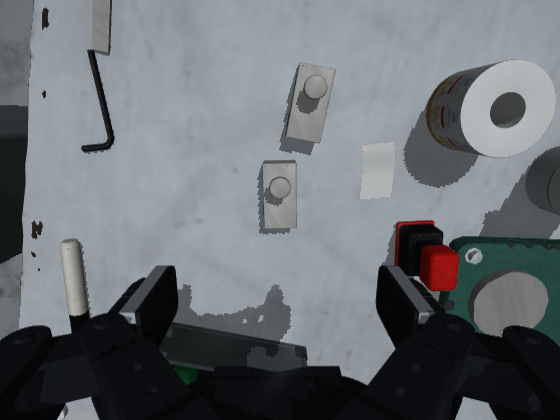

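```bash
cat >> lib.py <<'E'
def gfit(p,c,k):
    c=np.array([onz(p,q,22) for q in c]); d=c[0]+c[1]-c[2]-c[3]; m=c.mean(0); kk=onz(p,k,42)
    print("fit",m.round(1),"yaw",round(np.rad2deg(np.arctan2(-d[0],d[1])),1),"size",np.linalg.norm(d)/2,np.linalg.norm(c[0]-c[1]),"knob-mid",(kk-m).round(1)); return m
E
python3 - <<'E'
from lib import *
p=load("w13"); gfit(p,((264,162),(296,162),(297,227),(266,228)),(280,187))
gfit(p,((302,64),(336,70),(322,143),(288,137)),(315,86))
E
```

```text
fit [550.3 188.3  22. ] yaw 15.6 size 60.08134079101377 27.774122925594163 knob-mid [-3.8 11.6 20. ]
fit [556.1 269.7  22. ] yaw 4.4 size 58.49392687503085 27.869845094722386 knob-mid [-3.1 12.6 20. ]
```

Request:
{"fn": "move_arm", "kwargs": {"rows": [[-1, [0.12, 0.6, -0.07], [0, -0.1, 0]], [-1, [0, 1, 0], [0, 0, 0]], [-1, [0, 1, 0], [0, 0, 0]], [-1, [0, 1, 0], [0, 0, 0]], [-1, [0, 1, 0], [0, 0, 0]], [-1, [0, 0.7, 0], [0, 0, 0]], [-1, [0, 0.25, 0], [0, 0, 0]], [0.2, [0, 0, 0], [0, 0, 0]], [1, [0, 0, 0], [0, 0, 0]], [1, [0, 0, 0], [0, 0, 0]], [1, [0, 0, 0], [0, 0, 0]], [1, [0, 0, 0], [0, 0, 0]]]}}

```text
time: 30.78
eef_pos: [552.0, 187.0, 7.1]
ee_rot: [-1.561, -0.206, 0.203]
ft_force: [-1.4, 0.0, 6.8]
grip_width: 29.0
```

Request:
{"fn": "move_arm", "kwargs": {"rows": [[1, [0, 0, 0], [0, 0, 0]], [1, [0, 0, 0], [0, 0, 0]]]}}

```text
time: 31.02
eef_pos: [552.0, 187.0, 7.1]
ee_rot: [-1.561, -0.206, 0.203]
ft_force: [-0.7, -0.8, 6.3]
grip_width: 28.7
```

```bash
python3 look.py w14
```

```text
31.075 [552.  187.1   7.1] [1.  0.3 0. ] 28.534722813082848 [-0.8 -0.   6.9]
```

View pics/w14.png

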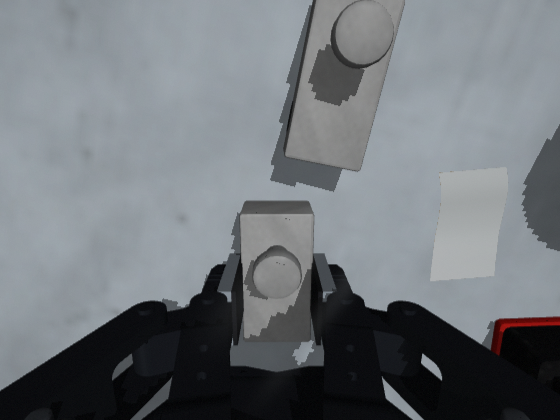

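Request:
{"fn": "move_arm", "kwargs": {"rows": [[1, [0, -0.4, 0], [0, 0, 0]], [1, [0, -1, 0], [0, 0, 0]], [1, [0, -1, 0], [0, 0.4, 0]], [1, [0, -1, 0], [0, 0.4, 0]], [1, [0, -1, 0], [0, 0.4, 0]], [1, [0, -0.6, 0], [0, 0.4, 0]], [1, [-0.7, 0, -0.5], [0, 0, 0]], [1, [-0.8, 0, -0.8], [0, 0, 0]], [1, [-0.7, 0, -1], [0, 0, 0]], [1, [0, 0, -1], [0, 0, 0]], [1, [0, 0, -1], [0, 0, 0]], [1, [0, 0, -1], [0, 0, 0]]]}}

```text
time: 32.58
eef_pos: [490.8, 24.7, 156.5]
ee_rot: [-1.571, -0.029, 0.029]
ft_force: [-0.9, -0.1, -1.7]
grip_width: 29.0
```

Request:
{"fn": "move_arm", "kwargs": {"rows": [[1, [0, 0, -1], [0, 0, 0]], [1, [0, 0, -1], [0, 0, 0]], [1, [0, 0, -1], [0, 0, 0]], [1, [0, 0, -1], [0, 0, 0]], [1, [0.5, 0, -1], [0, 0, 0]], [1, [0.6, 0, -1], [0, 0, 0]], [1, [0.6, 0, -1], [0, 0, 0]], [1, [0.5, 0, -0.5], [0, 0, 0]], [1, [0, 0, 0], [0, 0, 0]], [1, [0, 0, 0], [0, 0, 0]]]}}

```text
time: 33.83
eef_pos: [564.4, -196.1, 155.8]
ee_rot: [-1.57, -0.028, 0.03]
ft_force: [-0.1, 0.2, -1.6]
grip_width: 28.7
```

```bash
python3 look.py w15;python3 - <<'E'
from lib import *
plan([566.4,-196,13],2.3)
E
```

```text
33.875 [ 564.3 -195.9  155.9] [ 1.  0. -0.] 28.813773656460196 [-0.  -0.6 -0. ]
total shift(tool,units) [ 0.07  4.76 -0.01] turn [-0.01 -0.02 -0.01] rows>= 5
```

View pics/w15.png

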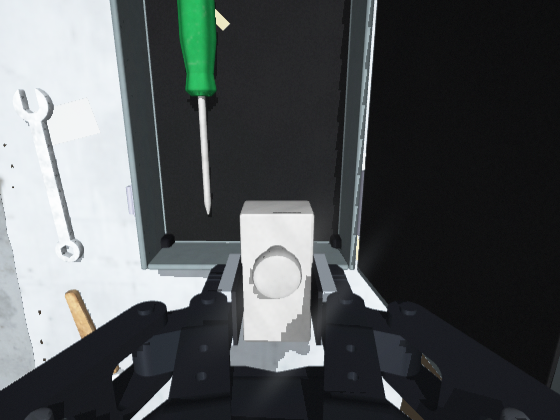

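Request:
{"fn": "move_arm", "kwargs": {"rows": [[1, [0, 0.5, 0], [0, 0, 0]], [1, [0, 0.8, 0], [0, 0, 0]], [1, [0, 0.8, 0], [0, 0, 0]], [1, [0, 0.8, 0], [0, 0, 0]], [1, [0, 0.8, 0], [0, 0, 0]], [1, [0, 0.6, 0], [0, 0, 0]], [1, [0, 0.3, 0], [0, 0, 0]], [1, [0, 0.1, 0], [0, 0, 0]], [1, [0, 0, 0], [0, 0, 0]]]}}

```text
time: 35.0
eef_pos: [565.7, -197.0, 15.4]
ee_rot: [-1.571, -0.029, 0.028]
ft_force: [0.2, 0.0, -1.4]
grip_width: 28.8
```

Request:
{"fn": "move_arm", "kwargs": {"rows": [[1, [0, 0.08, 0], [0, 0, 0]], [1, [0, 0.06, 0], [0, 0, 0]], [1, [0, 0, 0], [0, 0, 0]]]}}

```text
time: 35.38
eef_pos: [565.8, -197.1, 12.1]
ee_rot: [-1.571, -0.03, 0.028]
ft_force: [-1.2, 0.3, 5.6]
grip_width: 29.2
```

Touching the floor; release with a small opening and rise.

Request:
{"fn": "move_arm", "kwargs": {"rows": [[0.3, [0, 0, 0], [0, 0, 0]], [0.1, [0, 0, 0], [0, 0, 0]], [0.1, [0, 0, 0], [0, 0, 0]], [0.1, [0, -0.3, 0], [0, 0, 0]], [0.1, [0, -0.8, 0], [0, 0, 0]], [0.1, [0, -1, 0], [0, 0, 0]], [0.1, [0, -1, 0], [0, 0, 0]], [0, [-0.3, -1, 0], [0, 0, 0]], [-0.5, [-0.6, -1, 0.3], [0, 0, 0]], [-1, [-0.8, -0.8, 0.7], [0, 0, 0]], [-1, [-0.6, 0, 1], [0, 0, 0]], [-1, [0, 0, 1], [0, 0, 0]]]}}

```text
time: 36.88
eef_pos: [492.1, -108.8, 188.9]
ee_rot: [-1.571, -0.029, 0.027]
ft_force: [-0.2, 0.2, 0.5]
grip_width: 85.4
```

```bash
python3 look.py w16
```

```text
36.925 [ 491.9 -105.4  188.6] [1. 0. 0.] 84.95967359449769 [-0.4  3.   0.1]
```

View pics/w16.png

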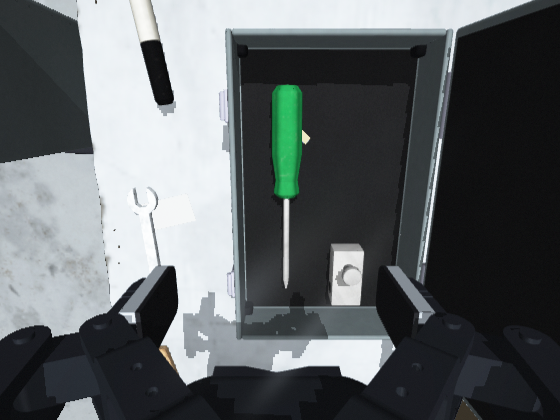

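Request:
{"fn": "move_arm", "kwargs": {"rows": [[-1, [0, 0, 0.6], [0, -0.22, 0]], [-1, [0, 0, 1], [0, 0, 0]], [-1, [0, 0, 1], [0, 0, 0]], [-1, [0, 0, 1], [0, 0, 0]], [-1, [0, 0, 1], [0, 0, 0]], [-1, [0, 0, 1], [0, 0, 0]], [-1, [0, 0, 1], [0, 0, 0]], [-1, [0, 0, 1], [0, 0, 0]], [-1, [0.4, 0, 1], [0, 0, 0]], [-1, [0.7, 0, 1], [0, 0, 0]], [-1, [0.8, 0, 1], [0, 0, 0]], [-1, [0.7, 0, 1], [0, 0, 0]]]}}

```text
time: 38.42
eef_pos: [548.9, 244.5, 187.8]
ee_rot: [-1.57, -0.054, 0.053]
ft_force: [0.2, -0.2, 0.2]
grip_width: 85.3
```

Request:
{"fn": "move_arm", "kwargs": {"rows": [[-1, [0, 0, 0.8], [0, 0, 0]], [-1, [0, 0, 0], [0, 0, 0]], [-1, [0, 0, 0], [0, 0, 0]]]}}

```text
time: 38.8
eef_pos: [546.2, 266.6, 187.6]
ee_rot: [-1.571, -0.053, 0.053]
ft_force: [-0.6, -0.1, -0.8]
grip_width: 85.4
```

```bash
python3 look.py w17
```

```text
38.85 [546.2 266.3 187.7] [ 1.   0.1 -0. ] 85.40111478368813 [ 0.   0.4 -0. ]
```

View pics/w17.png

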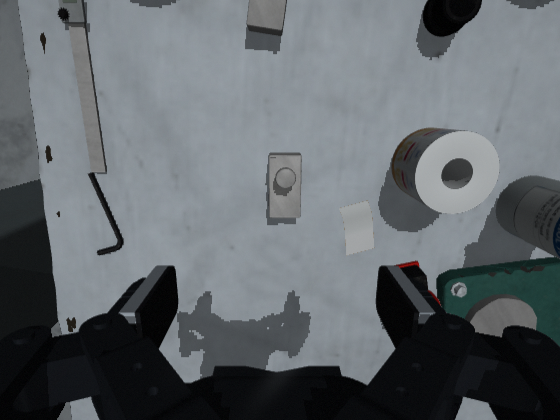

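```bash
python3 - <<'E'
import cv2
im=cv2.imread("pics/w17.png"); cv2.imwrite("pics/w17z.png",cv2.resize(im[135:235,240:330],None,fx=6,fy=6,interpolation=cv2.INTER_CUBIC))
E
```

```text
(no output)
```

View pics/w17z.png

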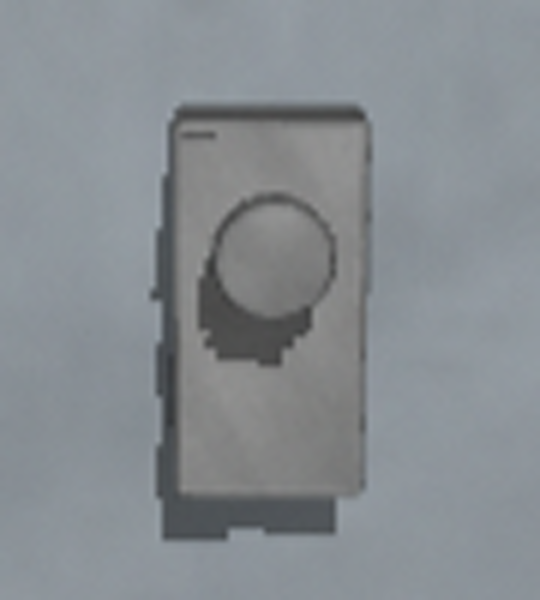

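```bash
python3 - <<'E'
from lib import *
p=load("w17"); f=lambda x,y:(240+x/6,135+y/6)
m=gfit(p,[f(*q) for q in((172,120),(368,120),(365,494),(177,494))],f(275,257))
plan([m[0],m[1],3],4.3)
E
```

```text
fit [554.7 270.   22. ] yaw 4.4 size 59.410137624322815 29.72247396356064 knob-mid [-0.8 12.4 20. ]
total shift(tool,units) [0.29 6.16 0.11] turn [ 0.   -0.06 -0.  ] rows>= 7
```

Request:
{"fn": "move_arm", "kwargs": {"rows": [[-1, [0.29, 0.6, 0.11], [0, -0.05, 0]], [-1, [0, 1, 0], [0, 0, 0]], [-1, [0, 1, 0], [0, 0, 0]], [-1, [0, 1, 0], [0, 0, 0]], [-1, [0, 1, 0], [0, 0, 0]], [-1, [0, 0.8, 0], [0, 0, 0]], [-1, [0, 0.5, 0], [0, 0, 0]], [-1, [0, 0.15, 0], [0, 0, 0]], [0.2, [0, 0, 0], [0, 0, 0]], [1, [0, 0, 0], [0, 0, 0]], [1, [0, 0, 0], [0, 0, 0]], [1, [0, 0, 0], [0, 0, 0]]]}}

```text
time: 40.35
eef_pos: [555.6, 271.2, 7.3]
ee_rot: [-1.569, -0.06, 0.057]
ft_force: [-0.3, -0.3, 4.5]
grip_width: 28.9
```

Request:
{"fn": "move_arm", "kwargs": {"rows": [[1, [0, 0, 0], [0, 0, 0]], [1, [0, 0, 0], [0, 0, 0]], [1, [0, 0, 0], [0, 0, 0]]]}}

```text
time: 40.72
eef_pos: [555.6, 271.2, 7.4]
ee_rot: [-1.569, -0.06, 0.057]
ft_force: [-1.3, -0.7, 6.2]
grip_width: 28.6
```

```bash
python3 look.py w18
```

```text
40.775 [555.6 271.2   7.3] [1.  0.1 0. ] 28.653908077228547 [-1.2 -0.2  5.7]
```

View pics/w18.png

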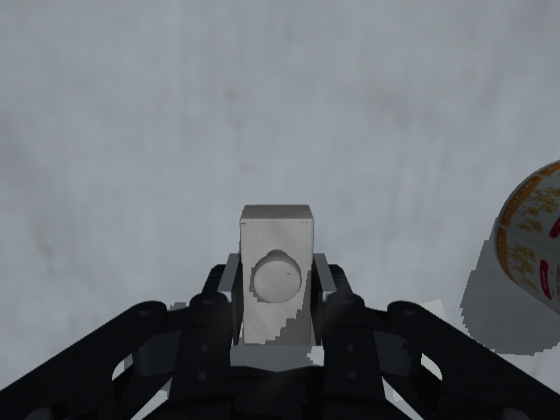

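Request:
{"fn": "move_arm", "kwargs": {"rows": [[1, [0, -0.4, 0], [0, 0, 0]], [1, [0, -1, 0], [0, 0.25, 0]], [1, [0, -1, 0], [0, 0, 0]], [1, [0, -1, 0], [0, 0, 0]], [1, [-0.5, -1, 0], [0, 0, 0]], [1, [-0.8, -0.6, -0.6], [0, 0, 0]], [1, [-0.8, 0, -0.9], [0, 0, 0]], [1, [0, 0, -1], [0, 0, 0]], [1, [0, 0, -1], [0, 0, 0]], [1, [0, 0, -1], [0, 0, 0]], [1, [0, 0, -1], [0, 0, 0]], [1, [0, 0, -1], [0, 0, 0]]]}}

```text
time: 42.28
eef_pos: [499.2, 72.6, 156.6]
ee_rot: [-1.571, -0.031, 0.031]
ft_force: [-0.5, 0.5, -1.9]
grip_width: 29.2
```

Request:
{"fn": "move_arm", "kwargs": {"rows": [[1, [0, 0, -1], [0, 0, 0]], [1, [0, 0, -1], [0, 0, 0]], [1, [0, 0, -1], [0, 0, 0]], [1, [0, 0, -1], [0, 0, 0]], [1, [0.5, 0, -1], [0, 0, 0]], [1, [0.7, 0, -0.8], [0, 0, 0]], [1, [0.6, 0, -0.5], [0, 0, 0]], [1, [0, 0, 0], [0, 0, 0]], [1, [0, 0, 0], [0, 0, 0]]]}}

```text
time: 43.4
eef_pos: [559.9, -112.5, 156.1]
ee_rot: [-1.57, -0.03, 0.032]
ft_force: [-0.3, 0.6, -1.9]
grip_width: 28.5
```

```bash
python3 look.py w19;python3 - <<'E'
from lib import *
plan([563,-111,14],2.3)
E
```

```text
43.45 [ 559.9 -112.3  156.1] [ 1.  0. -0.] 27.779991799894727 [-0.3 -1.3 -1.5]
total shift(tool,units) [0.11 4.74 0.04] turn [-0.   -0.   -0.01] rows>= 5
```

View pics/w19.png

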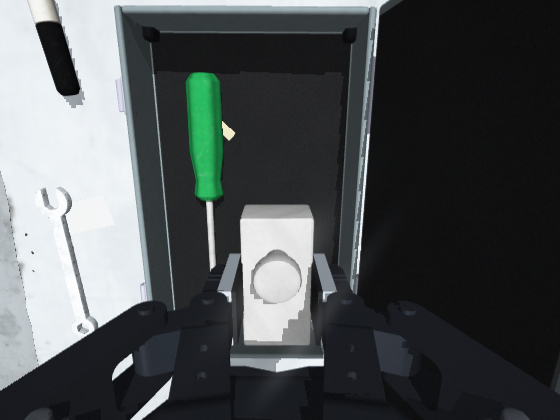

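Request:
{"fn": "move_arm", "kwargs": {"rows": [[1, [0.11, 0.5, 0.04], [0, 0, 0]], [1, [0, 0.8, 0], [0, 0, 0]], [1, [0, 0.8, 0], [0, 0, 0]], [1, [0, 0.8, 0], [0, 0, 0]], [1, [0, 0.8, 0], [0, 0, 0]], [1, [0, 0.6, 0], [0, 0, 0]], [1, [0, 0.3, 0], [0, 0, 0]], [1, [0, 0.15, 0], [0, 0, 0]], [1, [0, 0.06, 0], [0, 0, 0]], [1, [0, 0, 0], [0, 0, 0]]]}}

```text
time: 44.7
eef_pos: [563.4, -111.5, 12.4]
ee_rot: [-1.57, -0.03, 0.032]
ft_force: [-4.4, 0.8, 1.7]
grip_width: 28.7
```

Request:
{"fn": "move_arm", "kwargs": {"rows": [[0.3, [0, 0.02, 0], [0, 0, 0]], [0.1, [0, 0, 0], [0, 0, 0]], [0.1, [0, 0, 0], [0, 0, 0]], [0.1, [0, -0.3, 0], [0, 0, 0]], [0.1, [0, -0.8, 0], [0, 0, 0]], [0.1, [0, -1, 0], [0, 0, 0]], [0.1, [0, -1, 0], [0, 0, 0]], [0, [-0.3, -1, 0], [0, 0, 0]], [-0.5, [-0.6, -1, 0.3], [0, 0, 0]], [-1, [-0.8, -0.8, 0.7], [0, 0, 0]], [-1, [-0.6, 0, 0.6], [0, 0, 0]], [-1, [0, 0, 0], [0, 0, 0]]]}}

```text
time: 46.2
eef_pos: [493.6, -66.0, 189.8]
ee_rot: [-1.571, -0.034, 0.03]
ft_force: [0.6, -0.4, -0.4]
grip_width: 85.5
```

```bash
python3 look.py w20;  python3 - <<'E'
from lib import *
b=cam("scene");cv2.imwrite("pics/l.png",b["frame"][:,:,::-1])
E
```

```text
46.25 [494.4 -66.7 189.5] [1. 0. 0.] 85.22281942820837 [ 0.1 -1.   0.6]
```

View pics/w20.png

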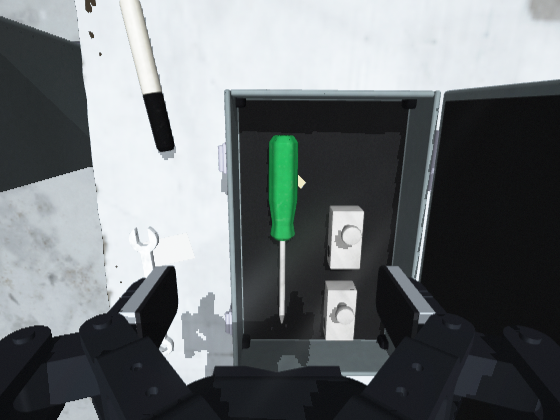

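View pics/l.png

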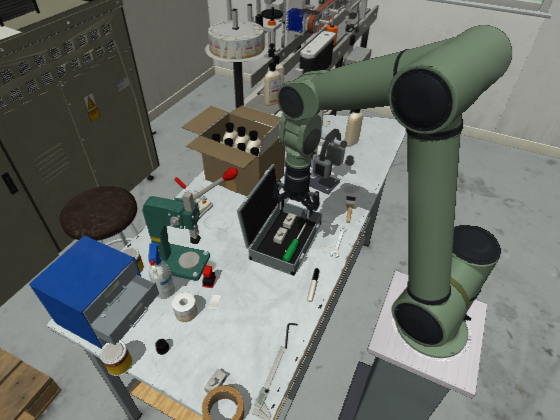

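```bash
python3 - <<'E'
from lib import *
a=cam("scene");b=cam("top")
print(onz(a,(217,379),25)); 
cv2.imwrite("pics/m.png",np.hstack([cv2.resize(a["frame"][350:420,170:270,::-1],None,fx=4,fy=4),cv2.resize(b["frame"][180:250,150:250,::-1],None,fx=4,fy=4)]))
E
```

```text
[484.66442707 442.58737711  25.        ]
```

View pics/m.png

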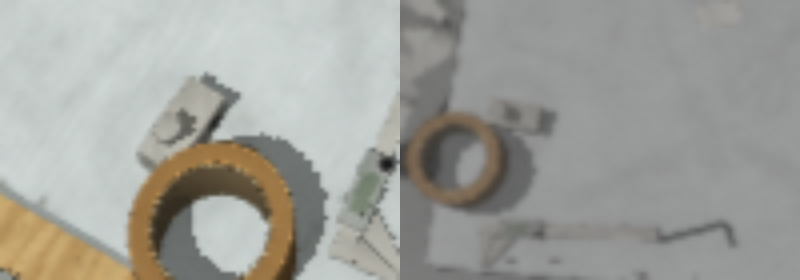

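Request:
{"fn": "move_arm", "kwargs": {"rows": [[-1, [0, -0.3, 0.5], [0, 0, 0]], [-1, [0, -0.3, 1], [0, 0, 0]], [-1, [0, -0.3, 1], [0, 0, 0]], [-1, [0, -0.3, 1], [0, 0, 0]], [-1, [0, -0.3, 1], [0, 0, 0]], [-1, [0, -0.3, 1], [0, 0, 0]], [-1, [0, -0.2, 1], [0, 0, 0]], [-1, [0, 0, 1], [0, 0, 0]], [-1, [0, 0, 1], [0, 0, 0]], [-1, [0, 0, 1], [0, 0, 0]], [-1, [0, 0, 1], [0, 0, 0]], [-1, [0, 0, 1], [0, 0, 0]]]}}

```text
time: 47.9
eef_pos: [479.5, 279.9, 248.7]
ee_rot: [-1.57, -0.031, 0.031]
ft_force: [-0.6, -0.7, 0.3]
grip_width: 85.2
```

Request:
{"fn": "move_arm", "kwargs": {"rows": [[-1, [0, 0, 1], [0, 0, 0]], [-1, [0, 0, 1], [0, 0, 0]], [-1, [0, 0, 1], [0, 0, 0]], [-1, [0, 0, 0.5], [0, 0, 0]], [-1, [0, 0, 0], [0, 0, 0]], [-1, [0, 0, 0], [0, 0, 0]]]}}

```text
time: 48.65
eef_pos: [475.6, 382.3, 248.3]
ee_rot: [-1.571, -0.03, 0.031]
ft_force: [-0.6, -0.8, -0.4]
grip_width: 85.4
```

```bash
python3 look.py w21; python3 - <<'E'
import cv2
im=cv2.imread("pics/w21.png"); cv2.imwrite("pics/w21z.png",cv2.resize(im[80:220,200:360],None,fx=4,fy=4,interpolation=cv2.INTER_CUBIC))
E
```

```text
48.7 [475.7 382.1 248.4] [ 1.  0. -0.] 85.50230500351651 [ 0.  -1.1  0.3]
```

View pics/w21.png

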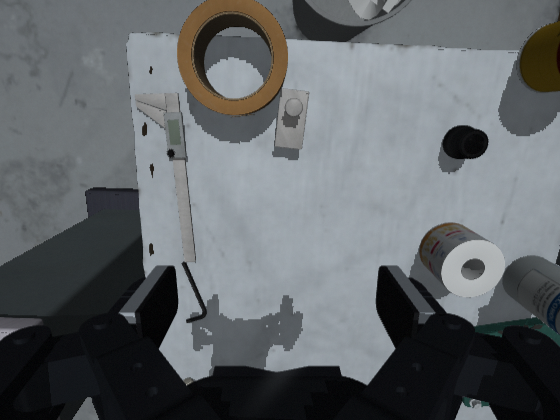

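View pics/w21z.png

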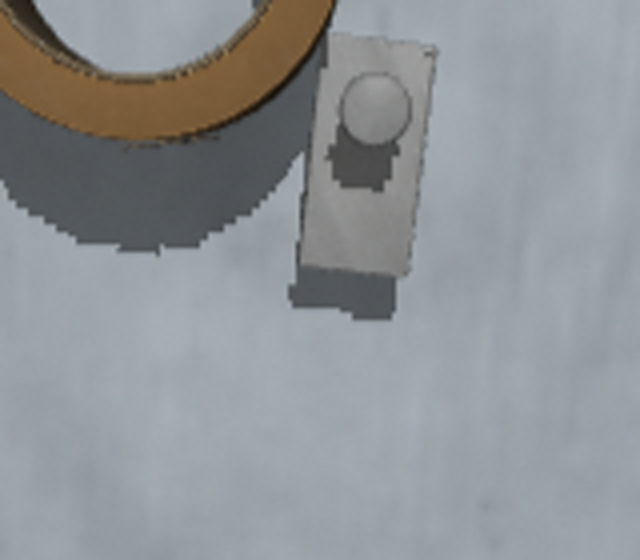

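```bash
python3 - <<'E'
from lib import *
np.set_printoptions(precision=1,suppress=True)
p=load("w21"); f=lambda x,y:(200+x/4,80+y/4)
m=gfit(p,[f(*q) for q in((328,33),(436,48),(408,276),(302,268))],f(376,108))
for z in (30,40,48,55):
  c=[onz(p,q,z) for q in ((232,116),(288,50),(178,62))]
  A=np.array([[2*q[0],2*q[1],1] for q in c]);s=np.linalg.solve(A,[q[0]**2+q[1]**2 for q in c]);print(z,s[:2],np.sqrt(s[2]+s[0]**2+s[1]**2))
# table-contact arc of roll? 
for q in nets.pinpoint("tape_roll",cam("wrist")): print(q["xy"],onz(p,q["xy"],0))
E
```

```text
fit [490.3 445.2  22. ] yaw -3.9 size 59.44536494368187 28.204508640152973 knob-mid [ 0.4 12.6 20. ]
30 [428.8 501.3] 54.686373314526215
40 [430. 500.] 53.17241659807912
48 [431.  498.9] 51.96125122492038
55 [431.9 497.9] 50.90148152340737
```

Request:
{"fn": "move_arm", "kwargs": {"rows": [[-0.2, [0, 0.5, 0], [0, 0.77, 0]], [-0.2, [0.17, 1, 0.77], [0, 0, 0]], [-0.2, [0.17, 1, 0.76], [0, 0, 0]], [-0.2, [0, 1, 0], [0, 0, 0]], [-0.2, [0, 1, 0], [0, 0, 0]], [-0.2, [0, 0.7, 0], [0, 0, 0]], [-0.2, [0, 0, 0], [0, 0, 0]]], "squeeze": 80}}

```text
time: 49.68
eef_pos: [487.9, 426.6, 90.7]
ee_rot: [-1.573, 0.057, -0.052]
ft_force: [-0.0, -0.2, -0.8]
grip_width: 51.0
```

```bash
python3 look.py w22; python3 - <<'E'
from lib import *
plan([489.1,427.2,5],-3.9)
E
```

```text
49.725 [488.8 427.4  92.2] [ 1.  -0.1 -0. ] 51.33927385917792 [0.3 0.4 0.1]
total shift(tool,units) [ 0.01  2.91 -0.  ] turn [ 0.01 -0.01 -0.01] rows>= 3
```

View pics/w22.png

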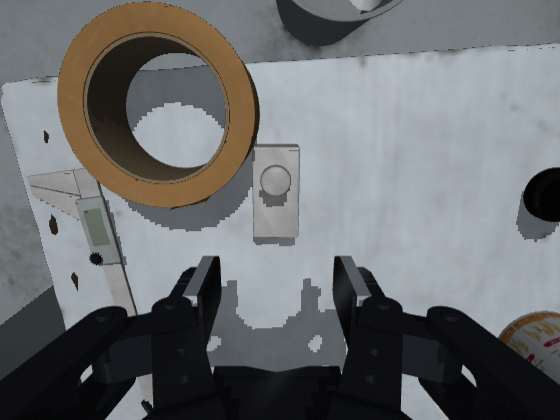

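Request:
{"fn": "move_arm", "kwargs": {"rows": [[-0.2, [0, 0.6, 0], [0, 0, 0]], [-0.2, [0, 0.8, 0], [0, 0, 0]], [-0.2, [0, 0.7, 0], [0, 0, 0]], [-0.2, [0, 0.5, 0], [0, 0, 0]], [-0.2, [0, 0.2, 0], [0, 0, 0]], [0.3, [0, 0, 0], [0, 0, 0]], [1, [0, 0, 0], [0, 0, 0]], [1, [0, 0, 0], [0, 0, 0]], [1, [0, 0, 0], [0, 0, 0]], [1, [0, 0, 0], [0, 0, 0]], [1, [0, 0, 0], [0, 0, 0]]]}}

```text
time: 51.1
eef_pos: [489.4, 428.4, 9.1]
ee_rot: [-1.569, 0.053, -0.054]
ft_force: [0.6, -0.8, 5.1]
grip_width: 27.6
```

```bash
python3 look.py w23
```

```text
51.15 [489.4 428.4   9.1] [ 1.  -0.1  0. ] 27.698424322225552 [-1.1 -0.2  4.8]
```

View pics/w23.png

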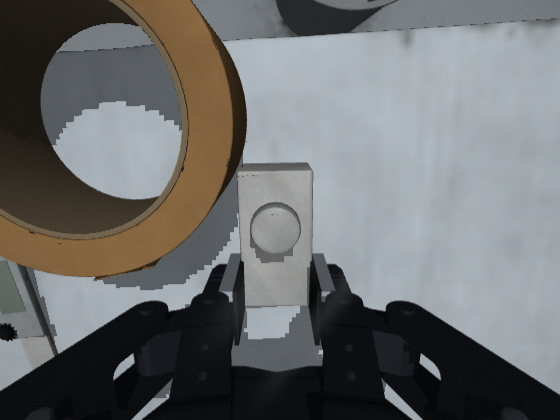

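Request:
{"fn": "move_arm", "kwargs": {"rows": [[1, [0, -0.2, 0], [0, 0, 0]], [1, [0, -0.5, 0], [0, 0, 0]], [1, [0, -0.8, 0], [0, 0, 0]], [1, [0, -0.8, 0], [0, 0, 0]], [1, [0, -0.9, 0], [0, 0, 0]], [1, [0, -0.9, 0], [0, 0, 0]], [1, [0, -0.7, 0], [0, 0, 0]], [1, [0, -0.3, 0], [0, 0, 0]]]}}

```text
time: 52.15
eef_pos: [489.5, 428.6, 163.4]
ee_rot: [-1.569, 0.052, -0.055]
ft_force: [-0.1, 0.1, -1.7]
grip_width: 27.6
```

```bash
python3 look.py w24
```

```text
52.2 [489.6 428.7 163.8] [ 1.  -0.1  0. ] 27.672451803703332 [ 0.3  0.3 -1. ]
```

View pics/w24.png

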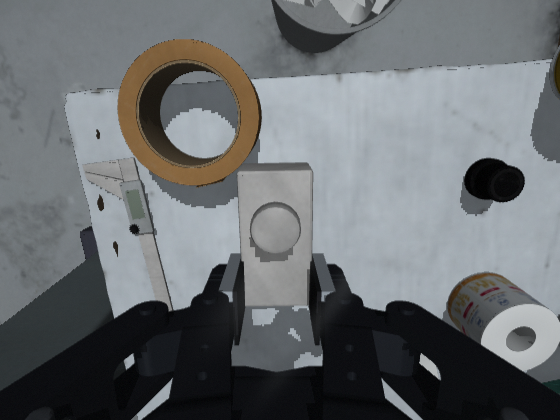

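Request:
{"fn": "move_arm", "kwargs": {"rows": [[1, [0, 0, 0], [0, -0.4, 0]], [1, [-0.2, 0, -0.5], [0, -0.37, 0]], [1, [-0.3, 0, -0.9], [0, 0, 0]], [1, [0, 0, -1], [0, 0, 0]], [1, [0, 0, -1], [0, 0, 0]], [1, [0, 0, -1], [0, 0, 0]], [1, [0, 0, -1], [0, 0, 0]], [1, [0, 0, -1], [0, 0, 0]], [1, [0, 0, -1], [0, 0, 0]], [1, [0, 0, -1], [0, 0, 0]], [1, [0, 0, -1], [0, 0, 0]], [1, [0, 0, -1], [0, 0, 0]]]}}

```text
time: 53.7
eef_pos: [484.8, 115.1, 160.8]
ee_rot: [-1.571, -0.03, 0.032]
ft_force: [0.3, -0.7, -1.6]
grip_width: 27.8
```

Request:
{"fn": "move_arm", "kwargs": {"rows": [[1, [0, 0, -1], [0, 0, 0]], [1, [0, 0, -1], [0, 0, 0]], [1, [0, 0, -1], [0, 0, 0]], [1, [0.3, 0, -1], [0, 0, 0]], [1, [0.7, 0, -0.9], [0, 0, 0]], [1, [0.7, 0, -0.5], [0, 0, 0]], [1, [0.5, 0, 0], [0, 0, 0]], [1, [0, 0, 0], [0, 0, 0]], [1, [0, 0, 0], [0, 0, 0]]]}}

```text
time: 54.82
eef_pos: [556.6, -42.8, 160.7]
ee_rot: [-1.57, -0.03, 0.033]
ft_force: [-0.7, -0.7, -0.9]
grip_width: 27.5
```

```bash
python3 look.py w25;python3 - <<'E'
from lib import *
plan([560.3,-43,15],2.3)
E
```

```text
54.875 [556.7 -42.8 160.9] [ 1.  0. -0.] 27.79509877725366 [ 1.   0.  -2.5]
total shift(tool,units) [ 0.13  4.86 -0.01] turn [-0.   -0.   -0.01] rows>= 5
```

View pics/w25.png

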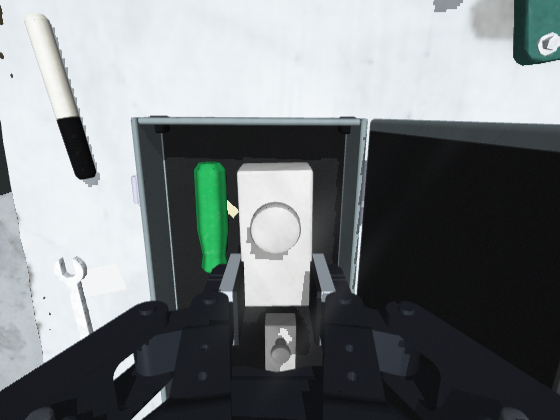

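Request:
{"fn": "move_arm", "kwargs": {"rows": [[1, [0.13, 0.5, 0], [0, 0, 0]], [1, [0, 0.8, 0], [0, 0, 0]], [1, [0, 0.8, 0], [0, 0, 0]], [1, [0, 0.8, 0], [0, 0, 0]], [1, [0, 0.8, 0], [0, 0, 0]], [1, [0, 0.6, 0], [0, 0, 0]], [1, [0, 0.3, 0], [0, 0, 0]], [1, [0, 0.15, 0], [0, 0, 0]], [1, [0, 0.06, 0], [0, 0, 0]], [1, [0, 0, 0], [0, 0, 0]]]}}

```text
time: 56.12
eef_pos: [562.1, -43.1, 17.5]
ee_rot: [-1.571, -0.032, 0.03]
ft_force: [1.0, -0.1, -1.6]
grip_width: 27.8
```

Request:
{"fn": "move_arm", "kwargs": {"rows": [[1, [0, 0.07, 0], [0, 0, 0]], [1, [0, 0.06, 0], [0, 0, 0]], [1, [0, 0, 0], [0, 0, 0]]]}}

```text
time: 56.5
eef_pos: [562.0, -43.1, 14.0]
ee_rot: [-1.571, -0.032, 0.03]
ft_force: [-1.5, -0.5, 4.1]
grip_width: 28.0
```

Request:
{"fn": "move_arm", "kwargs": {"rows": [[0.3, [0, 0, 0], [0, 0, 0]], [0.1, [0, 0, 0], [0, 0, 0]], [0.1, [0, 0, 0], [0, 0, 0]], [0.1, [0, -0.3, 0], [0, 0, 0]], [0.1, [0, -0.8, 0], [0, 0, 0]], [0.1, [0, -1, 0], [0, 0, 0]], [0.1, [0, -1, 0], [0, 0, 0]], [0, [-0.3, -1, 0], [0, 0, 0]], [-0.2, [-0.6, -1, 0], [0, 0, 0]], [-0.2, [-0.8, -1, 0], [0, 0, 0]], [-0.2, [-0.6, -1, 0], [0, 0, 0]], [-0.2, [0, -1, 0], [0, 0, 0]]]}}

```text
time: 58.0
eef_pos: [491.3, -45.6, 257.9]
ee_rot: [-1.571, -0.031, 0.031]
ft_force: [0.7, -0.1, -0.2]
grip_width: 51.2
```

```bash
python3 look.py w26;  python3 - <<'E'
from lib import *
np.set_printoptions(precision=1,suppress=True)
a=cam("scene");b=cam("top")
for n,q in(("a",a),("b",b)):
    cv2.imwrite(f"pics/n{n}.png",q["frame"][:,:,::-1])
    for k in("case_lid_front","case_lid_hinge"): print(n,k,[(i["xy"],i["confidence"]) for i in nets.pinpoint(k,q)])
E
```

```text
58.05 [493.9 -46.1 261.9] [1. 0. 0.] 51.24002243524284 [2.1 0.  2.8]
a case_lid_front [([253.1, 186.1], 0.64)]
a case_lid_hinge [([263.9, 223.7], 0.56), ([329.7, 135.5], 0.24)]
b case_lid_front [([305.3, 171.0], 0.88), ([297.9, 202.3], 0.47)]
b case_lid_hinge [([299.8, 205.1], 0.72), ([301.7, 188.5], 0.68)]
```

View pics/w26.png

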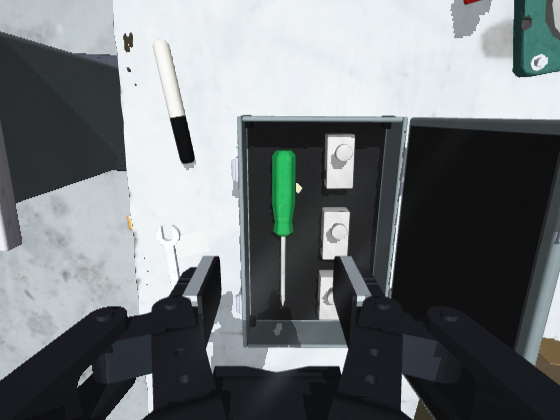

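View pics/na.png

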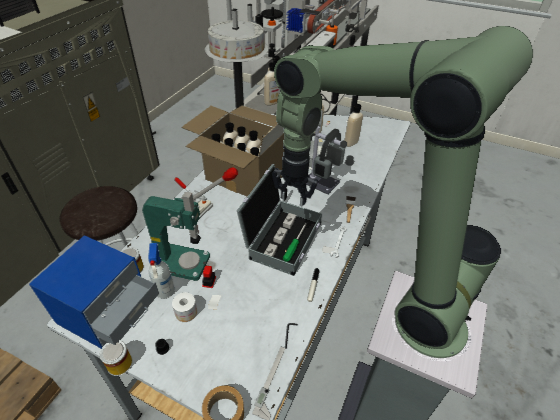

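View pics/nb.png

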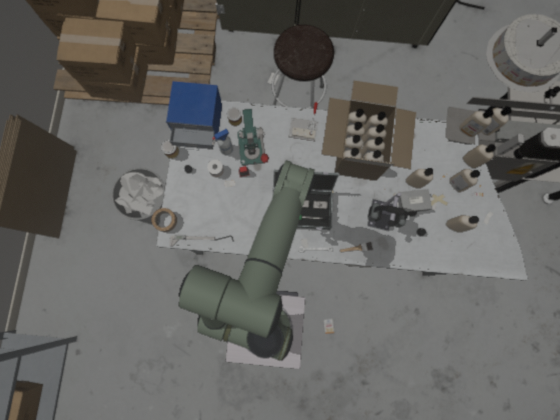

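```bash
python3 - <<'E'
from lib import *
np.set_printoptions(precision=1,suppress=True)
a=cam("scene");b=cam("top")
print("front",tri([ray(a,(253.1,186.1)),ray(b,(305.3,171))]))
for z in(0,200,250): print(z,"carton bl",onz(b,(336,175),z),"flap",onz(b,(323,152),z),onz(b,(331,101),z),onz(b,(364,152),z))
A=cv2.resize(a["frame"][90:280,160:330,::-1],None,fx=3.5,fy=3.5,interpolation=cv2.INTER_CUBIC)[:600]
B=cv2.resize(b["frame"][80:230,240:440,::-1],None,fx=4,fy=4,interpolation=cv2.INTER_CUBIC)
cv2.imwrite("pics/o1.png",A[:600]);cv2.imwrite("pics/o2.png",B)
E
```

```text
front (array([ 663.2, -104.9,  216.1]), [np.float64(3.2911834895779912), np.float64(3.2911834895782026)])
0 carton bl [ 718.7 -264.6    0. ] flap [ 825.9 -196.3    0. ] [1090.4 -217.7    0. ] [ 844.5 -390.3    0. ]
200 carton bl [ 659.6 -236.2  200. ] flap [ 755.3 -175.2  200. ] [ 991.5 -194.3  200. ] [ 771.9 -348.4  200. ]
250 carton bl [ 644.8 -229.1  250. ] flap [ 737.7 -169.9  250. ] [ 966.8 -188.5  250. ] [ 753.8 -338.   250. ]
```

View pics/o1.png

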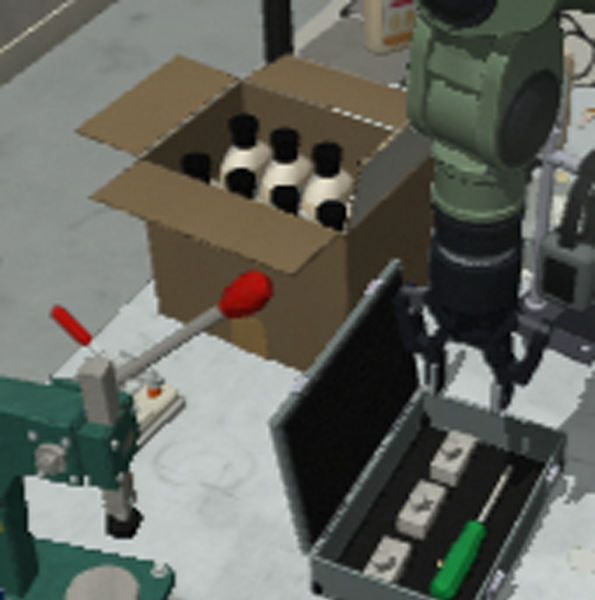

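View pics/o2.png

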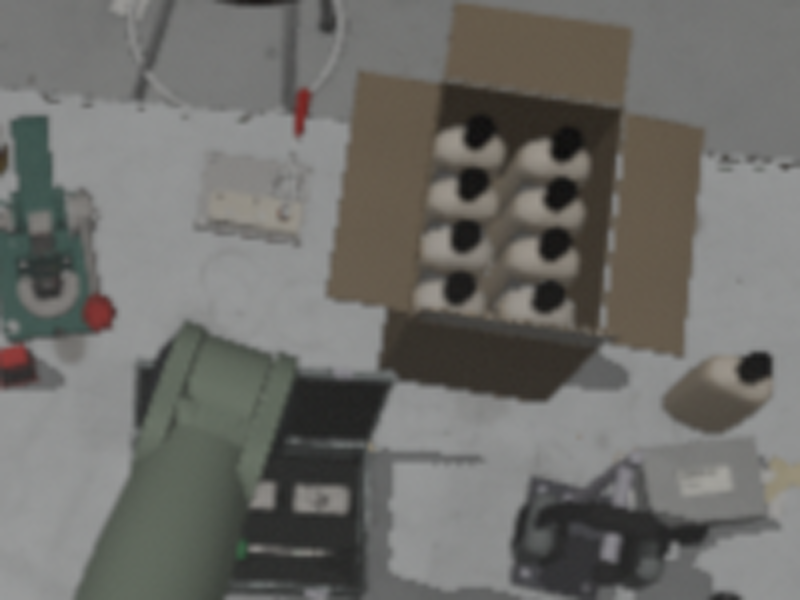

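Request:
{"fn": "move_arm", "kwargs": {"rows": [[1, [0, -0.1, 0], [0, -0.94, 0]], [1, [0, -0.1, 0], [0, -0.94, 0]], [1, [0, -0.1, 0], [0, -0.94, 0]], [1, [0, -0.1, 0], [0, -0.94, 0]], [1, [0, -0.1, 0], [0, -0.94, 0]], [1, [0, -0.1, 0], [0, -0.94, 0]], [1, [0, -0.1, 0], [0, -0.94, 0]], [1, [0, -0.1, 0], [0, -0.94, 0]], [1, [0, -0.1, 0], [0, -0.94, 0]], [1, [0, -0.1, 0], [0, -0.94, 0]], [1, [0, -0.1, 0], [0, -0.94, 0]], [1, [0, -0.1, 0], [0, -0.91, 0]]]}}

```text
time: 59.95
eef_pos: [492.5, -45.7, 291.4]
ee_rot: [-1.187, -1.24, 1.242]
ft_force: [0.2, 0.3, 0.6]
grip_width: -0.0
```

```bash
python3 look.py w27;python3 - <<'E'
from lib import *
plan([700,-128,300],92.3)
E
```

```text
60.0 [492.7 -45.7 291.8] [-0.  1.  0.] -0.2904584232785251 [ 0.4 -0.2  1.5]
total shift(tool,units) [-3.06 -0.28 -6.78] turn [-0.01  0.04  0.  ] rows>= 7
```

View pics/w27.png

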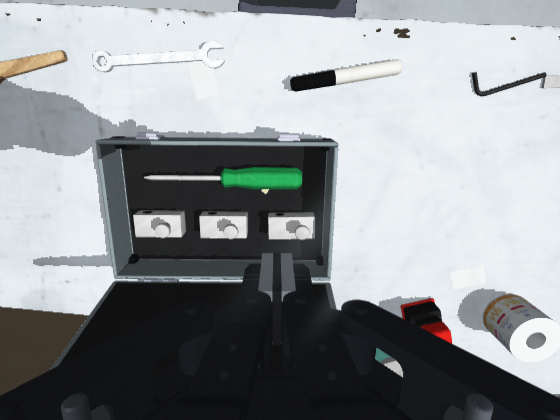

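Request:
{"fn": "move_arm", "kwargs": {"rows": [[1, [-0.8, -0.1, 0], [0, 0, 0]], [1, [-1, -0.1, 0], [0, 0, 0]], [1, [-0.9, -0.1, -0.5], [0, 0, 0]], [1, [-0.36, 0, -0.8], [0, 0, 0]], [1, [0, 0, -0.9], [0, 0, 0]], [1, [0, 0, -0.9], [0, 0, 0]], [1, [0, 0, -0.9], [0, 0, 0]], [1, [0, 0, -0.9], [0, 0, 0]], [1, [0, 0, -0.9], [0, 0, 0]], [1, [0, 0, -0.7], [0, 0, 0]], [1, [0, 0, -0.25], [0, 0, 0]], [1, [0, 0, 0], [0, 0, 0]]]}}

```text
time: 61.5
eef_pos: [698.5, -129.4, 300.2]
ee_rot: [-1.189, -1.237, 1.238]
ft_force: [-0.5, -0.3, -0.1]
grip_width: 0.1
```

```bash
python3 look.py w28;python3 - <<'E'
from lib import *
plan([696,-128,195],92.3)
a=cam("scene");A=cv2.resize(a["frame"][60:260,140:340,::-1],None,fx=3,fy=3,interpolation=cv2.INTER_CUBIC);cv2.imwrite("pics/q1.png",A)
E
```

```text
61.55 [ 698.2 -129.5  300.7] [-0.  1.  0.] 0.2098152826029959 [-0.7  0.1 -0.8]
total shift(tool,units) [0.05 3.52 0.07] turn [-0.01 -0.01  0.  ] rows>= 4
```

View pics/w28.png

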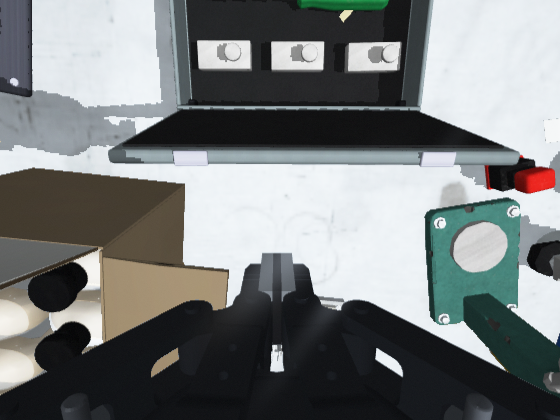

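View pics/q1.png

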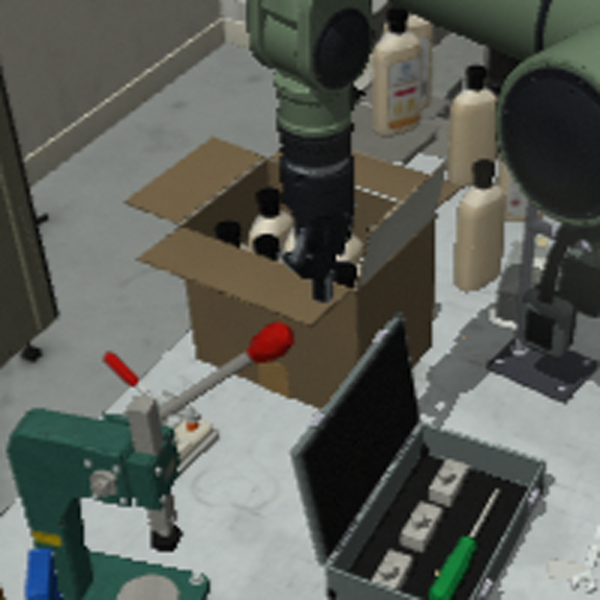

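```bash
python3 - <<'E'
from lib import *
np.set_printoptions(precision=1,suppress=True)
p=load("w28")
print(onz(p,(280,163),222),onz(p,(280,152),224),"flap",[onz(p,(229,268),z) for z in(200,230,250)],[onz(p,(226,330),z) for z in(200,230,250)])
E
```

```text
[ 660. -130.  222.] [ 652.7 -130.3  224. ] flap [array([ 747.5, -166.4,  200. ]), array([ 732.9, -162.3,  230. ]), array([ 723.2, -159.6,  250. ])] [array([ 804.4, -168.9,  200. ]), array([ 782.7, -164.5,  230. ]), array([ 768.3, -161.5,  250. ])]
```

Request:
{"fn": "move_arm", "kwargs": {"rows": [[1, [0.35, 0, 0.25], [0, 0, 0]], [1, [0, 0.7, 0], [0, 0, 0]], [1, [0, 0.9, 0], [0, 0, 0]], [1, [0, 0.8, 0], [0, 0, 0]], [1, [0, 0.7, 0], [0, 0, 0]], [1, [0, 0.3, 0], [0, 0, 0]], [1, [0, 0, 0], [0, 0, 0]]]}}

```text
time: 62.48
eef_pos: [690.3, -119.3, 199.2]
ee_rot: [-1.19, -1.238, 1.238]
ft_force: [-0.4, -0.2, -0.0]
grip_width: -0.3
```

Request:
{"fn": "move_arm", "kwargs": {"rows": [[1, [0, -0.04, 0.3], [0, 0, 0]], [1, [0, -0.04, 0.3], [0, 0, 0]], [1, [0, -0.04, 0.4], [0, 0, 0]], [1, [0, -0.04, 0.4], [0, 0, 0]], [1, [0, 0, 0.4], [0, 0, 0]], [1, [0, 0.02, 0.4], [0, 0, 0]], [1, [0, 0.03, 0.4], [0, 0, 0]]]}}

```text
time: 63.35
eef_pos: [612.5, -122.4, 203.2]
ee_rot: [-1.192, -1.239, 1.238]
ft_force: [1.8, 0.2, 1.3]
grip_width: 0.5
```

```bash
python3 look.py w29
```

```text
63.4 [ 610.8 -122.4  202.8] [-0.  1. -0.] -0.1409373503163703 [-1.4 -0.6  0.5]
```

View pics/w29.png

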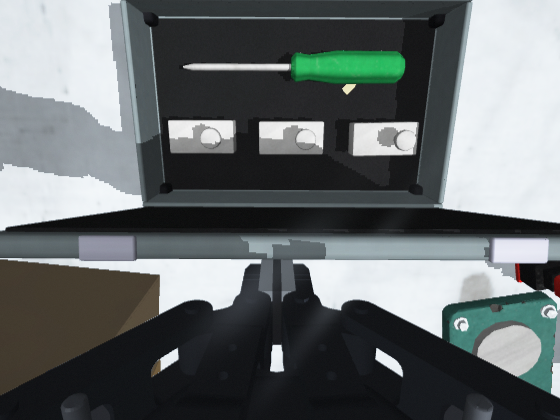

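Request:
{"fn": "move_arm", "kwargs": {"rows": [[1, [0, 0.1, 0.38], [0, 0, 0]], [1, [0, 0.13, 0.38], [0, 0, 0]], [1, [0, 0.15, 0.37], [0, 0, 0]], [1, [0, 0.15, 0.37], [0, 0, 0]], [1, [0, 0.28, 0.4], [0, 0, 0]], [1, [0, 0.3, 0.4], [0, 0, 0]], [1, [0, 0.32, 0.4], [0, 0, 0]]]}}

```text
time: 64.28
eef_pos: [531.3, -125.6, 159.3]
ee_rot: [-1.19, -1.238, 1.238]
ft_force: [2.5, -0.1, 0.3]
grip_width: 0.1
```

```bash
python3 look.py w30;python3 - <<'E'
from lib import *
a=cam("scene");A=cv2.resize(a["frame"][100:290,190:370,::-1],None,fx=3,fy=3,interpolation=cv2.INTER_CUBIC);cv2.imwrite("pics/q2.png",A)
E
```

```text
64.325 [ 528.9 -125.2  157.8] [-0.  1.  0.] 0.008308946435969551 [-1.4  0.1  0.5]
```

View pics/w30.png

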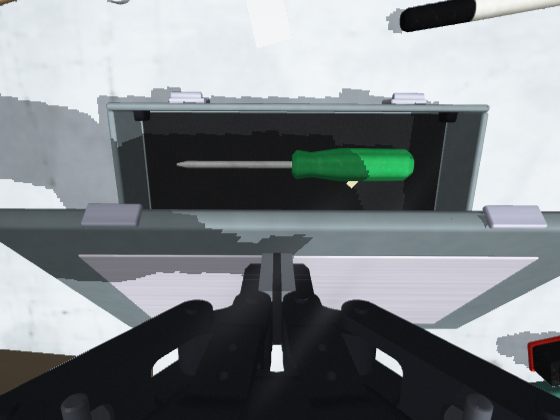

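View pics/q2.png

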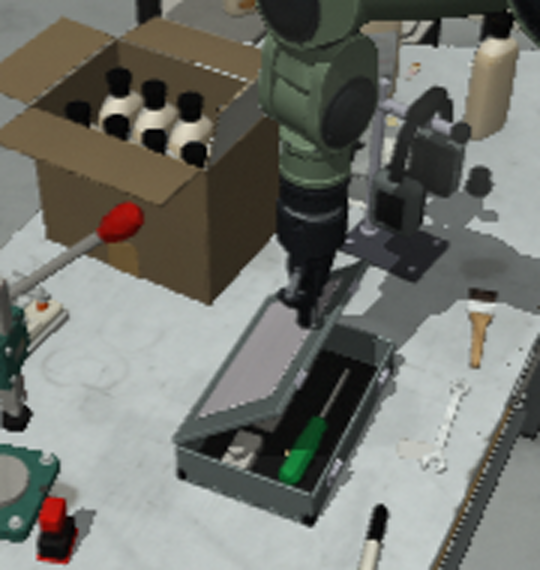

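Request:
{"fn": "move_arm", "kwargs": {"rows": [[1, [0, 0.3, 0.25], [0, 0, 0]], [1, [0, 0.3, 0.22], [0, 0, 0]], [1, [0, 0.3, 0.2], [0, 0, 0]], [1, [0, 0.3, 0.16], [0, 0, 0]], [1, [0, 0.3, 0.12], [0, 0, 0]], [1, [0, 0.3, 0.1], [0, 0, 0]], [1, [0, 0.3, 0.1], [0, 0, 0]], [1, [0, 0.3, 0.08], [0, 0, 0]], [1, [0, 0.3, 0.06], [0, 0, 0]], [1, [0, 0.2, 0], [0, 0, 0]]]}}

```text
time: 65.62
eef_pos: [492.9, -127.0, 71.9]
ee_rot: [-1.19, -1.238, 1.238]
ft_force: [-0.5, -0.1, 0.7]
grip_width: 0.1
```

```bash
python3 look.py w31
```

```text
65.675 [ 492.7 -126.9   71.4] [-0.  1.  0.] 0.13964830483783267 [-0.6  0.5 -0.5]
```

View pics/w31.png

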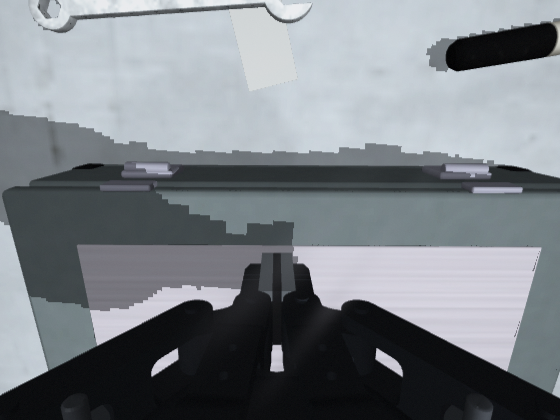

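Request:
{"fn": "move_arm", "kwargs": {"rows": [[1, [0, 0.1, 0.2], [0, 0, 0]], [1, [0, 0.1, 0.2], [0, 0, 0]], [1, [0, 0.1, 0], [0, 0, 0]], [1, [0, 0, 0], [0, 0, 0]]]}}

```text
time: 66.18
eef_pos: [480.3, -127.6, 65.3]
ee_rot: [-1.19, -1.237, 1.239]
ft_force: [-7.8, 2.3, 19.9]
grip_width: -0.2
```

Request:
{"fn": "move_arm", "kwargs": {"rows": [[1, [0, 0.02, 0], [0, 0, 0]], [1, [0, 0, 0], [0, 0, 0]], [1, [0, -0.3, 0], [0, 0, 0]], [1, [0, -0.8, 0], [0, 0, 0]], [1, [0, -1, 0], [0, 0, 0]], [1, [0, -1, 0], [0, 0, 0]], [1, [0, -1, 0], [0, 0, 0]], [1, [0, -1, 0], [0, 0, 0]], [1, [0, -0.5, 0.8], [0, 0, 0]], [1, [0, 0, 1], [0, 0, 0]], [1, [0, 0, 0.6], [0, 0, 0]], [1, [0, 0, 0], [0, 0, 0]]]}}

```text
time: 67.68
eef_pos: [408.5, -130.3, 230.9]
ee_rot: [-1.19, -1.238, 1.237]
ft_force: [0.2, 0.2, -0.0]
grip_width: 0.2
```

```bash
python3 look.py w32;python3 - <<'E'
from lib import *
a=cam("scene");A=cv2.resize(a["frame"][120:420,130:400,::-1],None,fx=2,fy=2,interpolation=cv2.INTER_CUBIC);cv2.imwrite("pics/q3.png",A)
b=cam("top");cv2.imwrite("pics/q4.png",cv2.resize(b["frame"][80:280,140:460,::-1],None,fx=2.5,fy=2.5,interpolation=cv2.INTER_CUBIC))
for n,q in(("a",a),("b",b)):print([(i["xy"],i["confidence"],onz(q,i["xy"],60)) for i in nets.pinpoint("case_lid_front",q)])
E
```

```text
67.725 [ 409.4 -130.6  231. ] [-0.  1. -0.] -0.26496243852664125 [-0.   0.7  0.5]
[([306.5, 236.5], 0.78, array([ 462.44625085, -110.39137808,   60.        ]))]
[([301.2, 224.8], 0.93, array([ 458.3958314 , -116.59449674,   60.        ]))]
```

View pics/w32.png

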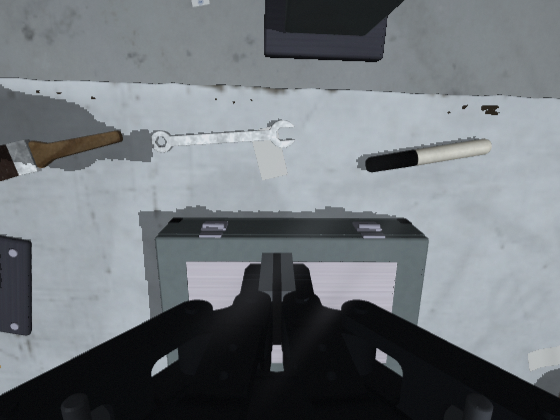

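View pics/q3.png

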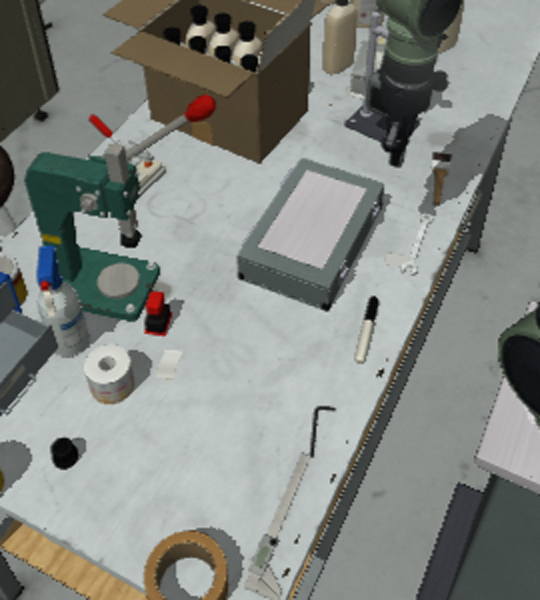

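View pics/q4.png

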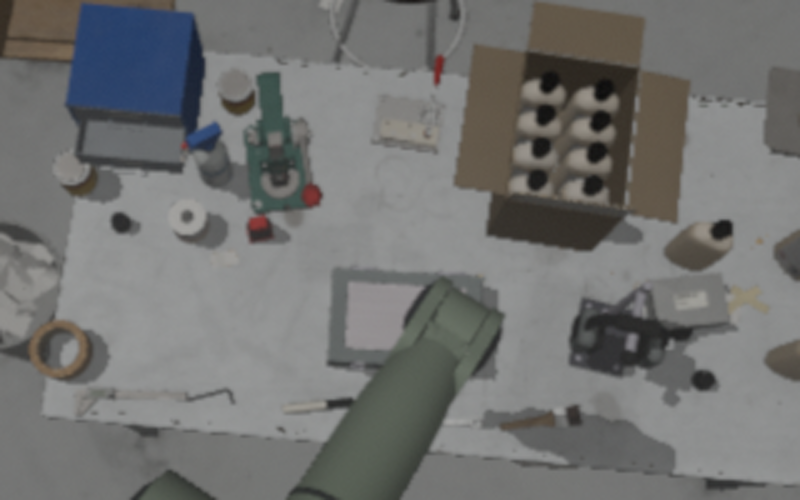

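```bash
python3 - <<'E'
from lib import *
print(env.close_job())
E
```

```text
the job is handed in; nothing more can be done
None
```

The job is done and handed in at about 68 s of the 210 s allowed.

- **Ear defenders:** I lifted them from the case by the pad and hung them over the bar between the ball and the post. The last clear scene picture, taken during the lid closing, showed them still hanging. The arm partly blocked the final scene view, and the final top view is consistent with them still on the hanger.
- **Case contents:** The screwdriver and all three gauges found on the table lie flat on the case floor, knob up and separate. One gauge had been knocked to beside the tape roll during the run, so I measured it again before picking it up. The last pictures show no gauge left on the table.
- **Lid:** I closed it last by pushing it over from behind, then pressing it down. The fingertip stopped at 65.3 mm with about 20 N; the closed height is 65.5 mm. The final pictures show it flat on the case with no gap.

No checks failed. The position networks did not find the gauges and gave some wrong hits for the bar, so I measured those from the pictures. The final pictures show none of the other things on the table out of place.

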